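Change the filters of the water manifold

TASK

Change the filters of the manifold: first twist the two used cartridges out of their bayonet sockets and put both in the drip tray, standing or lying on its floor; then seat the black pre-filter block flat and fully home in its pocket; last, push every fresh cartridge standing on the worktop into a socket of its own and twist it clockwise to the stop so that it is locked. A socket may stay empty if there are only two fresh cartridges; leave the two dropper bottles and the spirit lamp where they stand.

Things in the scene. Friction and masses are not known exactly. Their poses are not given: they have to be found in the camera images.
- fresh_0: fresh filter cartridge, white plastic, 150 g, 70 mm tall, standing on the worktop (may be absent): round skirt 48 mm wide up to 34 mm height, collar 66 mm wide from 34 to 40 mm, on top an upright grey grip bar 16 mm thick (y), 56 mm long (x), from 40 to 70 mm. Origin: centre of the underside, z up, x along the bar; half a turn makes no difference.
- fresh_1: fresh cartridge like fresh_0 (may be absent). All cartridges have two lugs 10 mm wide on the skirt, below the two ends of the grip bar: they reach 32 mm from the axis and span 7 to 16 mm height. The foot is slightly tapered.
- fresh_2: fresh cartridge like fresh_0 (may be absent).
- used_1: used cartridge like used_0; starts locked in socket_1.
- used_0: used cartridge, same shape as fresh_0; starts locked in socket_0 of the manifold. To take it out push down slightly, turn it anticlockwise (from above) about 88 degrees until its bar lies along the socket's x, and lift straight up.
- prefilter: flat black pre-filter block, 160 g, 84 x 64 x 22 mm (x, y, z), one corner (+x, +y) cut off by 20 mm along both sides; grey grip bar on top, 16 mm thick (y), 56 mm long (x), from 22 to 50 mm height. Origin: centre of the underside; z up. Starts flat on the worktop.
- manifold: filter manifold fixed to the worktop: grey base plate 212 x 212 x 10 mm with four stations 104 mm apart: three round bayonet sockets at its (+x,+y), (+x,-y) and (-x,-y) and a shaped pocket at (-x,+y). Origin: centre of the underside, z up.
- socket_0 (a point): centre of the mouth of a bayonet socket, on its rim 56 mm above the worktop; axes as the manifold's. Bore 52 mm, outside 84 mm; the flange at the mouth is 14 mm thick, with two lug slots about 20 mm wide, out to 34 mm from the axis, at +x and -x. A cartridge goes in with its x along the socket's x. used_0 starts here, locked.
- socket_1 (a point): a second, equal socket, where used_1 starts locked. A spring plunger inside first holds a cartridge with its origin about 21 mm below the rim; push down (about 6 N) until the origin is 31 to 34 mm below the rim (at 34 the collar meets the rim), then turn clockwise seen from above, about 88 degrees, to the stop. Let go, the spring lifts it to 30 mm below the rim.
- socket_2 (a point): a third, equal socket, empty at the start. In a locked cartridge the lugs are under the flange and the grip bar lies along the socket's y.
- pocket (a point): centre of the floor of the aluminium pocket for the pre-filter, 26 mm above the worktop; axes as the manifold's. Inside 88 x 68 mm (x, y), walls 14 mm high and 6 mm thick, corner at +x, +y filled to match the block's cut corner: the block goes in one way round only, with its x, y along the manifold's x, y, and 2 mm of play on each side.
- pocket_corner (a point): point on the pocket's floor near its filled corner, 32, 22 mm (x, y) from the pocket's centre; the block's cut_corner comes here.
- cut_corner (a point): point on the pre-filter's underside near its cut corner, 32, 22 mm (x, y) from its origin.
- tray: shallow open grey drip tray fixed on the worktop, outside 110 x 170 x 30 mm (x, y, z), wall and floor 4 mm: room for two cartridges standing side by side along y. Origin: centre of the underside, z up.
- dropper_0: dropper bottle, brown with black cap, 33 mm wide, 92 mm tall; bystander. Origin: centre of the underside.
- dropper_1: dropper bottle, pale with red cap, 33 mm wide, 92 mm tall; bystander. Origin: centre of the underside.
- spirit_lamp: small glass spirit lamp, 62 mm wide, 72 mm tall; bystander. Origin: centre of the underside.

How it is judged:
On the way, in this order (a step that is already met when the one before it is completed fails the run):
1. both used cartridges are out of the manifold and in the drip tray, on its floor, let go (x of used_0 in the frame of tray between -0.052 and 0.052 m and y of used_0 in the frame of tray between -0.082 and 0.082 m and x of used_1 in the frame of tray between -0.052 and 0.052 m and y of used_1 in the frame of tray between -0.082 and 0.082 m and height (world z) of each of used_0, used_1 below 0.045 m and contact force between the fingers and used_0 below 0.1 N and contact force between the fingers and used_1 below 0.1 N), for 0.2 s.
2. after that the pre-filter is seated flat in its pocket (distance between prefilter and pocket below 0.006 m and distance between cut_corner and pocket_corner below 0.008 m and angle between prefilter's own z axis and vertical below 0.05 rad), for 0.2 s.
3. last, every fresh cartridge is locked in a socket (((horizontal distance between fresh_0 and socket_0 below 0.007 m and z of fresh_0 in the frame of socket_0 below -0.026 m and angle between the x axis of fresh_0 and the y axis of socket_0, either way round below 0.35 rad) or (horizontal distance between fresh_0 and socket_1 below 0.007 m and z of fresh_0 in the frame of socket_1 below -0.026 m and angle between the x axis of fresh_0 and the y axis of socket_1, either way round below 0.35 rad) or (horizontal distance between fresh_0 and socket_2 below 0.007 m and z of fresh_0 in the frame of socket_2 below -0.026 m and angle between the x axis of fresh_0 and the y axis of socket_2, either way round below 0.35 rad)) and ((horizontal distance between fresh_1 and socket_0 below 0.007 m and z of fresh_1 in the frame of socket_0 below -0.026 m and angle between the x axis of fresh_1 and the y axis of socket_0, either way round below 0.35 rad) or (horizontal distance between fresh_1 and socket_1 below 0.007 m and z of fresh_1 in the frame of socket_1 below -0.026 m and angle between the x axis of fresh_1 and the y axis of socket_1, either way round below 0.35 rad) or (horizontal distance between fresh_1 and socket_2 below 0.007 m and z of fresh_1 in the frame of socket_2 below -0.026 m and angle between the x axis of fresh_1 and the y axis of socket_2, either way round below 0.35 rad)) and ((horizontal distance between fresh_2 and socket_0 below 0.007 m and z of fresh_2 in the frame of socket_0 below -0.026 m and angle between the x axis of fresh_2 and the y axis of socket_0, either way round below 0.35 rad) or (horizontal distance between fresh_2 and socket_1 below 0.007 m and z of fresh_2 in the frame of socket_1 below -0.026 m and angle between the x axis of fresh_2 and the y axis of socket_1, either way round below 0.35 rad) or (horizontal distance between fresh_2 and socket_2 below 0.007 m and z of fresh_2 in the frame of socket_2 below -0.026 m and angle between the x axis of fresh_2 and the y axis of socket_2, either way round below 0.35 rad))), for 0.2 s.
At the end, for the whole second after the job is handed in: Used cartridges in the tray. Pre-filter flat in its pocket: origin within 6 mm, cut corner within 8 mm, tilt under 0.05 rad. Each fresh cartridge in a socket: within 7 mm of its axis, origin over 26 mm below the rim, grip bar within 0.35 rad of the socket's y. All released and at rest (all of step 1 and all of step 2 and all of step 3 and linear speed of each of fresh_0, fresh_1, fresh_2, used_0, used_1, prefilter below 0.02 m/s); the robot touches nothing.
It fails at once if a dropper bottle or the spirit lamp is moved by more than 30 mm (distance of any of dropper_0, dropper_1, spirit_lamp from where it was at the start of the episode above 0.03 m).
Of fresh_0, fresh_1, fresh_2 only 2 to 3 are there at a start; the rules pass over those that are not, and their reading is None.
At some moment in a run one of fresh_0, fresh_1, fresh_2 may be knocked a few centimetres aside while the robot is not near it.
It also fails if it takes over 210 s, if anything falls off the work surface, if the arm or the gripper's body presses on something with over 40 N, if the wrist force passes 120 N, or if a joint passes its speed limit or range.

ROBOT

A 7-joint arm with a two-finger parallel gripper is mounted at the origin on a cart in front of the work surface, level with it; the furniture and walls round the work are solid. World frame = base frame: x ahead of the robot, y to its left, z up, the work surface at z = 0. Lengths are in m, angles in rad, forces in N, time in s.
With the tool pointing down it reaches from about 0.4 to 0.85 m from the base axis. Payload 4.5 kg.
Tool frame: the origin (TCP) lies at the very end of the fingers, on their centre line; the grasp point (between the pads) lies 19 mm behind it (r.grip_depth is the z of the grasp point in the tool frame, in m); z points along the fingers, y is the line along which they close (so a half turn about z gives the same grasp; the last joint's range is limited). The gripper opens to 88 mm and grips with 3 to 60 N. Pads are 18 mm wide; open, the fingers measure 123 mm over their backs; the gripper's body (75 mm by 187 mm) begins 45 mm behind the grasp point.
Start: joints at [-1.264, 0.689, -0.195, 1.565, 0.157, 0.902, -0.215], TCP at [0.168, 0.602, 0.239] pointing down, gripper open.
Joint ranges: [-3.01, 3.01], [-0.46, 2.08], [-1.47, 1.51], [0.13, 2.56], [-1, 4.14], [0.04, 2.09], [-2.66, 2.66]. Speed limits (rad/s): [2.57, 2.57, 3.14, 3.14, 3.14, 3.14, 3.14].

INTERFACE

Orientations are given as a unit quaternion [x, y, z, w].
In Python, from plant import r gives the robot as it stands.
- The arm moves only by the shell command python3 steer.py [FORCE], which reads ROWS from standard input. ROWS is one flat JSON list of numbers that holds 1 to 10 rows one after another, with no inner brackets; each row has 7 numbers: the opening from 0.0 (shut) to 1.0 (fully open), then dx, dy, dz in m, then a rotation vector rx, ry, rz in rad; each row is the pose to reach, as a shift and turn from the pose commanded when the command began, along the tool's axes at that moment; what a row does not reach only later rows make up. A row lasts 1/10 s, in which the tool goes at most 0.05 m and 0.15 rad, less where a joint would pass 70% of its speed; a pose out of reach is approached as far as the arm can. The fingers move at their own pace and stop on an object; FORCE is the grip in N (left out, the last holds). Time passes only in rows, so rows that do not move let the fingers close. It prints the time, the measured TCP pose, the force, the opening and the grip force at its end. Input that does not fit is refused with a message, and nothing moves.
- r.get_state(): the state, without advancing time (a new reading comes with each control period).
- r.snapshot(name): name is "scene" or "top" or "wrist"; returns the picture (384x512x3 uint8, red, green, blue); there is no depth.
- r.camera_params(name): a dict with "fx", "fy", "cx", "cy" (pixels), "rvec" (rotation vector, rad) and "tvec" (3), from world to camera coordinates, as OpenCV has them. Camera axes: x right, y down, z forward; pixel columns grow to the right and rows downward; lengths in m; the calibration is good to about 2 mm. A picture is of the moment at which its call begins: read the wrist's pose just before it. camera_params takes no time and is no camera call; for the wrist camera it gives the pose at the moment of the call.
- r.finish_job(): hands the job in; it is judged then, once.
The state is a dict: "clock": time; "q": joint angles; "qd": joint speeds; "joint_torque": joint torques, N m; "tool_pos": TCP position; "eef_rot": TCP orientation; "contact_force": force on the tool from outside, world axes, zero at the start; "moment": the same for the moment, N m; "opening": opening from 0.0 (shut) to 1.0 (fully open); "finger_force": force on a finger pad.
Only numpy, scipy, OpenCV 4.12 (cv2) and the standard library are available. Lean on these libraries where they do the work, as an engineer would, in place of code of your own. Each camera call takes 0.05 s, during which the arm holds its last target. There are 200 camera calls.

## Working session

There is one attempt and no reset: what is moved stays moved. The work goes in short steps, Python scripts to look and compute and a shell command to move; the robot and the scene stay as the last step left them, time stands still between calls to the robot, and variables do not carry over. Pictures are saved under pics/ and viewed, at most 14 in all, crops included, and the job is handed in when it is done.

```bash
ls; mkdir -p pics; python3 - <<'E'
from plant import r
import cv2
s=r.get_state();print(s)
for n in("scene","top"):
    im=r.snapshot(n);cv2.imwrite(f"pics/{n}0.png",im[:,:,::-1]);print(n,r.camera_params(n))
E
```

```text
pics
plant.py
steer.py
{'clock': 0.0, 'q': array([-1.2641735 ,  0.68997693, -0.19451414,  1.5663364 ,  0.1572769 ,
        0.90248343, -0.21510592]), 'qd': array([-7.91417165e-04, -5.84207079e-05,  4.45414815e-04, -4.33036819e-04,
       -8.98013316e-04, -1.52507300e-03,  4.98658982e-05]), 'joint_torque': array([-5.54630049e-05, -5.27572346e+01, -1.26685616e+00, -1.53426486e+01,
       -5.25924959e-02,  6.58470657e-03,  1.82171416e-04]), 'tool_pos': array([0.1682794 , 0.60126925, 0.23791646]), 'eef_rot': array([ 1.35957317e-01,  9.90714280e-01, -9.05118831e-04, -6.75911022e-05]), 'contact_force': array([ 0.70956652, -0.85215926, -0.61234788]), 'moment': array([-0.02564146,  0.03434077, -0.04785762]), 'finger_force': 0.0, 'opening': 0.9996344598454898}
scene {'fx': 468.98975323313596, 'fy': 468.98975323313596, 'cx': 257.25786723374864, 'cy': 193.88425587542153, 'rvec': array([ 1.92565145, -0.73237194,  0.42440279]), 'tvec': array([-0.32537476,  0.29169514,  0.58741435])}
top {'fx': 384.2694056934871, 'fy': 384.2694056934871, 'cx': 255.83687584258834, 'cy': 190.88864523075114, 'rvec': array([ 2.10700904, -2.10418868,  0.16278833]), 'tvec': array([0.19911666, 0.60639682, 0.84826714])}
```
View pics/scene0.png

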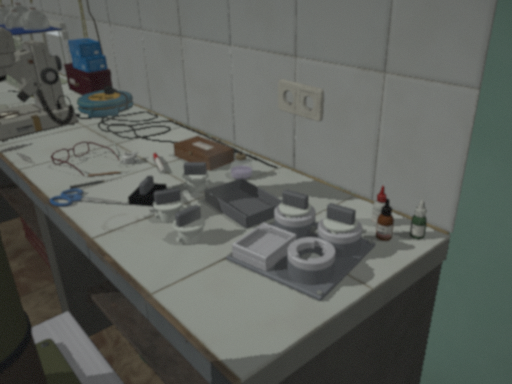

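View pics/top0.png

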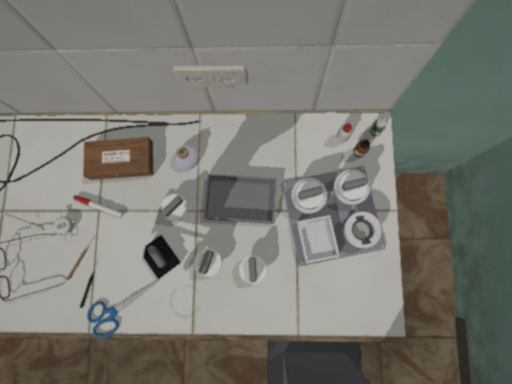

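The scene shows three fresh cartridges, the prefilter, tray and manifold, with used cartridges in two sockets. In the top view, the fresh cartridges are at about (174,207), (207,263) and (253,269), the prefilter at (161,256), the tray at (240,199) and the manifold at (335,215). The empty socket is at (362,231), the pocket at (319,240), and the used ones at (310,195) and (352,186).

```bash
cat > h.py <<'E'
import numpy as np, cv2
from scipy.spatial.transform import Rotation as R
from plant import r
def cam(n):
    p=r.camera_params(n); K=np.array([[p["fx"],0,p["cx"]],[0,p["fy"],p["cy"]],[0,0,1.]])
    return K,R.from_rotvec(p["rvec"]).as_matrix(),np.array(p["tvec"])
def ray(c,uv,z):
    "pixels -> world points on plane z"
    K,M,t=c; uv=np.atleast_2d(uv).astype(float)
    d=np.c_[uv,np.ones(len(uv))]@np.linalg.inv(K).T@M; o=-M.T@t
    return o+d*((z-o[2])/d[:,2])[:,None]
def proj(c,P):
    K,M,t=c; q=(np.atleast_2d(P)@M.T+t)@K.T; return q[:,:2]/q[:,2:]
E
python3 - <<'E'
from h import *
c=cam("top");print("cam",-c[1].T@c[2], "px of base",proj(c,[0,0,0]))
for n,uv,z in [("fA",(174,207),.07),("fB",(207,263),.07),("fC",(253,269),.07),("pre",(161,256),.03),("tray",(240,199),.03),("s_e",(362,231),.056),("pk",(319,240),.04),("sL",(310,195),.09),("sR",(352,186),.09),("drop",(362,149),.09)]:
    print(n,ray(c,uv,z)[0].round(3))
im=cv2.imread("pics/top0.png")
o=cv2.resize(im[120:300,130:400],None,fx=2.9,fy=2.9,interpolation=cv2.INTER_CUBIC)
o=cv2.convertScaleAbs(o,alpha=1.3,beta=10)
cv2.imwrite("pics/top0c.png",o)
E
```

```text
cam [0.43456499 0.16755992 0.95393848] px of base [[346.03775528 465.58954584]]
fA [0.566 0.391 0.07 ]
fB [0.438 0.31  0.07 ]
fC [0.425 0.205 0.07 ]
pre [0.454 0.427 0.03 ]
tray [0.592 0.24  0.03 ]
s_e [ 0.512 -0.046  0.056]
pk [0.492 0.052 0.04 ]
sL [0.591 0.076 0.09 ]
sR [ 0.611 -0.02   0.09 ]
drop [ 0.699 -0.047  0.09 ]
```

View pics/top0c.png

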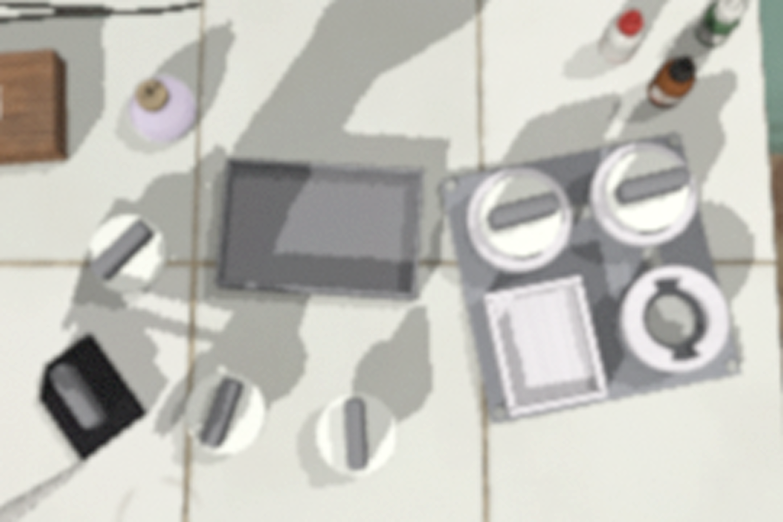

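```bash
cat >> h.py <<'E'
def go(p,yaw=None):
    "tool-axes shift and rz to bring TCP to p, tool y to yaw deg (mod 180)"
    s=r.get_state(); M=R.from_quat(s["eef_rot"]).as_matrix(); d=M.T@(np.array(p)-s["tool_pos"])
    y=np.degrees(np.arctan2(M[1,1],M[0,1])); rz=0
    if yaw is not None: rz=-np.radians((yaw-y+90)%180-90)
    print("d",d.round(4),"rz %.3f"%rz,"| yaw %.1f"%y,"tool",s["tool_pos"].round(4),"tilt",np.degrees(M[:2,2]).round(2),"q",s["q"].round(2),"F",s["contact_force"].round(1),"t",s["clock"])
def shot(n,f,crop=None,k=1):
    c=cam(n); im=r.snapshot(n)[:,:,::-1]; cv2.imwrite(f"pics/{f}.png",im)
    return c,im
E
python3 -c "
from h import *
go([.552,.015,.30],12.5)"
```

```text
d [-0.5275 -0.4614 -0.0612] rz 1.080 | yaw 74.4 tool [0.1683 0.6013 0.238 ] tilt [-0.02 -0.09] q [-1.26  0.69 -0.19  1.57  0.16  0.9  -0.22] F [ 0.2  0.5 -1.3] t 0.1
```

```bash
echo '[1, 0, 0, -0.06, 0, 0, 0.1, 1, -0.05, -0.04, -0.06, 0, 0, 0.2, 1, -0.09, -0.08, -0.06, 0, 0, 0.3, 1, -0.13, -0.115, -0.06, 0, 0, 0.4, 1, -0.165, -0.145, -0.06, 0, 0, 0.5, 1, -0.2, -0.175, -0.06, 0, 0, 0.65, 1, -0.235, -0.205, -0.06, 0, 0, 0.8, 1, -0.27, -0.235, -0.06, 0, 0, 0.95, 1, -0.305, -0.265, -0.06, 0, 0, 1.08, 1, -0.34, -0.295, -0.06, 0, 0, 1.08]' | python3 steer.py
python3 -c "
from h import *
go([.552,.015,.30],12.5)"
```

```text
clock: 1.1
tool_pos: [0.4164, 0.2252, 0.2986]
eef_rot: [0.627, 0.779, -0.0, 0.0]
contact_force: [0.6, -0.2, -0.4]
opening: 0.997
finger_force: 0.0
d [-0.2343  0.0875 -0.0013] rz -0.003 | yaw 12.4 tool [0.4164 0.2252 0.2986] tilt [-0.   -0.01] q [-0.66  0.41  0.1   1.93 -0.06  0.8  -0.31] F [ 0.6 -0.2 -0.4] t 1.1
```

```bash
echo '[1, -0.045, 0.015, 0, 0, 0, 0, 1, -0.09, 0.035, 0, 0, 0, 0, 1, -0.14, 0.05, 0, 0, 0, 0, 1, -0.18, 0.07, 0, 0, 0, 0, 1, -0.234, 0.087, 0, 0, 0, 0, 1, -0.234, 0.087, 0, 0, 0, 0, 1, -0.234, 0.087, 0, 0, 0, 0, 1, -0.234, 0.087, 0, 0, 0, 0]' | python3 steer.py
python3 - <<'E'
from h import *
go([.552,.015,.30],12.5)
c,im=shot("wrist","w1"); print("cam",(-c[1].T@c[2]).round(3),c[1].round(3)); 
E
```

```text
clock: 1.9
tool_pos: [0.5505, 0.0189, 0.2983]
eef_rot: [0.625, 0.78, 0.0, -0.001]
contact_force: [0.3, -0.5, 0.7]
opening: 1.003
finger_force: 0.0
d [-0.0042  0.0006 -0.0017] rz 0.002 | yaw 12.6 tool [0.5505 0.0189 0.2983] tilt [-0.09  0.07] q [-0.18  0.52  0.11  1.72 -0.07  0.91  0.17] F [ 0.3 -0.5  0.7] t 1.9
cam [0.533 0.088 0.444] [[ 0.976  0.218 -0.001]
 [ 0.21  -0.939  0.272]
 [ 0.059 -0.266 -0.962]]
```

View pics/w1.png

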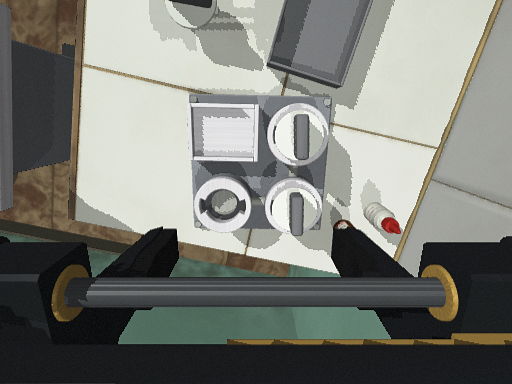

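Wrist view: the pocket is at (225,133), used cartridges at (298,135) and (293,207), and the empty socket at (222,205) with its slots left and right (along x). The red dropper is at (380,217) and the plate corners at (192,95), (331,97) and (322,229).

```bash
python3 - <<'E'
from h import *
im=cv2.imread("pics/w1.png"); c=cam("wrist")
hsv=cv2.cvtColor(im,cv2.COLOR_BGR2HSV)
for v in (135,150,165):
    m=((hsv[...,2]>v)).astype(np.uint8)
    print(v)
    n,l,st,ce=cv2.connectedComponentsWithStats(m)
    for i in range(1,n):
        x,y,w,h,a=st[i]
        if 150<a<8000 and 170<ce[i][0]<340 and 80<ce[i][1]<240:
            cs,_=cv2.findContours((l==i).astype(np.uint8),cv2.RETR_EXTERNAL,cv2.CHAIN_APPROX_NONE)
            hull=cv2.convexHull(max(cs,key=len)); e=cv2.fitEllipse(hull); P=ray(c,[e[0]],.056)[0]
            print(ce[i].round(1),(w,h,a),"ell",np.round(e[0],1),np.round(e[1],1),P.round(4))
for uv in((192,95),(331,97),(322,229),(195,229)): print(ray(c,uv,.01)[0].round(4))
o=cv2.resize(im[85:245,180:345],None,fx=3.6,fy=3.6,interpolation=cv2.INTER_CUBIC); cv2.imwrite("pics/w1c.png",o)
E
```

```text
135
[226.9 206.2] (np.int32(22), np.int32(17), np.int32(217)) ell [226.1 205.6] [14.4 23.2] [ 0.5194 -0.0443  0.056 ]
150
[227.  205.7] (np.int32(22), np.int32(17), np.int32(199)) ell [226.1 205.4] [13.9 23.5] [ 0.5193 -0.0441  0.056 ]
165
[295.7 131.8] (np.int32(63), np.int32(63), np.int32(2128)) ell [297.5 133.6] [60.2 63.2] [0.5944 0.0779 0.056 ]
[290.2 228.5] (np.int32(93), np.int32(96), np.int32(3884)) ell [291.3 275.2] [ 92.8 195.3] [ 0.6414 -0.1348  0.056 ]
[227.  205.2] (np.int32(22), np.int32(15), np.int32(176)) ell [226.  204.8] [12.  23.6] [ 0.519  -0.0431  0.056 ]
[0.4363 0.0965 0.01  ]
[0.6361 0.1385 0.01  ]
[ 0.6823 -0.0652  0.01  ]
[ 0.475  -0.1118  0.01  ]
```

View pics/w1c.png

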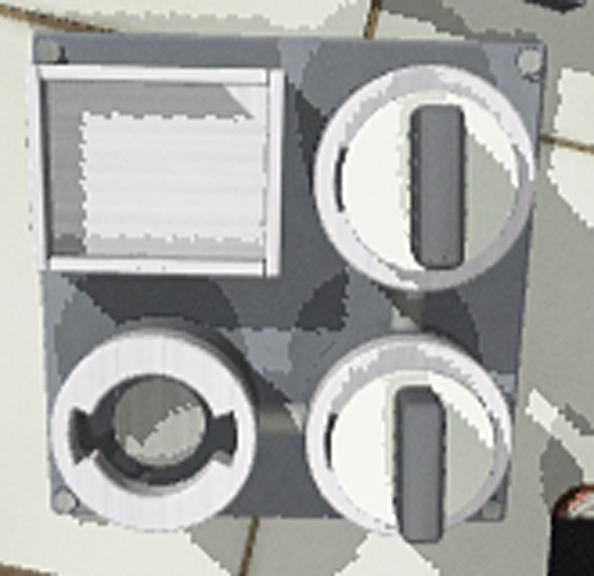

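```bash
python3 - <<'E'
from h import *
from scipy.optimize import least_squares
c=cam("wrist")
px=lambda a:(np.array(a)+.5)/3.6-.5+[180,85]
obs=[((35,33),.01,(-106,106)),((546,43),.01,(106,106)),((500,520),.01,(106,-106)),((54,516),.01,(-106,-106)),
((35,66),.04,(-102,92)),((285,70),.04,(-2,92)),((278,276),.04,(-2,12)),((43,275),.04,(-102,12)),
((154,432),.056,(-52,-52)),((424.5,177.5),.056,(52,52)),((408,435.5),.056,(52,-52))]
W=np.array([ray(c,px(u),z)[0,:2] for u,z,_ in obs]); L=np.array([l for *_,l in obs])/1000
f=lambda p:((L@np.array([[np.cos(p[2]),np.sin(p[2])],[-np.sin(p[2]),np.cos(p[2])]])+p[:2])-W).ravel()
s=least_squares(f,[.55,.02,.2],loss="soft_l1",f_scale=.001);p=s.x
print("manifold",p.round(4),np.degrees(p[2]).round(2)); print((f(p).reshape(-1,2)*1000).round(1).tolist())
rot=R.from_euler("z",p[2]).as_matrix()[:2,:2]
for n,l in(("s++",(52,52)),("s+-",(52,-52)),("s--",(-52,-52)),("pocket",(-52,52))): print(n,(p[:2]+rot@np.array(l)/1000).round(4))
# bar tops
for n,u in(("++",(438,137)),("+-",(418,414.0))): pass
for n,b in(("++",[(437,104),(437,270)]),("+-",[(418,387),(420,543)])):
    print(n,ray(c,[px(q) for q in b],.093).round(4).tolist())
E
```

```text
manifold [0.5548 0.0154 0.2045] 11.72
[[-2.7, 0.4], [0.7, 1.6], [3.4, -0.2], [-1.5, 0.2], [-4.7, -0.1], [-0.4, 0.7], [0.9, 0.3], [-4.3, 0.4], [0.6, -2.0], [0.6, -0.7], [1.6, -2.0]]
s++ [0.5952 0.0769]
s+- [ 0.6163 -0.0249]
s-- [ 0.5145 -0.0461]
pocket [0.4934 0.0558]
++ [[0.5865, 0.1028, 0.093], [0.6012, 0.0489, 0.093]]
+- [[0.6057, 0.0063, 0.093], [0.6222, -0.0527, 0.093]]
```

The crop shows the filled pocket corner at the upper right (+x,+y), which confirms the manifold orientation (yaw about 11.7°). Next I grasp the used cartridge in the (+x,+y) socket.

```bash
python3 -c "
from h import *
go([.5948,.0772,.0705],11.7)"
```

```text
d [0.0462 0.0561 0.228 ] rz 0.017 | yaw 12.7 tool [0.5505 0.0195 0.2984] tilt [-0.08  0.08] q [-0.18  0.52  0.11  1.72 -0.07  0.91  0.17] F [0.4 0.  1. ] t 1.95
```

```bash
echo '[1, 0.02, 0.03, 0.03, 0, 0, 0.017, 1, 0.046, 0.056, 0.06, 0, 0, 0.017, 1, 0.046, 0.056, 0.1, 0, 0, 0.017, 1, 0.046, 0.056, 0.14, 0, 0, 0.017, 1, 0.046, 0.056, 0.17, 0, 0, 0.017, 1, 0.046, 0.056, 0.19, 0, 0, 0.017, 1, 0.046, 0.056, 0.2, 0, 0, 0.017, 1, 0.046, 0.056, 0.2, 0, 0, 0.017, 1, 0.046, 0.056, 0.2, 0, 0, 0.017]' | python3 steer.py
python3 - <<'E'
from h import *
go([.5948,.0772,.0705],11.7)
c,im=shot("wrist","w2")
E
```

```text
clock: 2.85
tool_pos: [0.5966, 0.0753, 0.0997]
eef_rot: [0.632, 0.775, 0.001, 0.0]
contact_force: [0.3, 0.4, -0.4]
opening: 1.0
finger_force: 0.0
d [ 0.0022 -0.0014  0.0292] rz -0.002 | yaw 11.6 tool [0.5966 0.0753 0.0997] tilt [0.08 0.04] q [-0.24  0.85  0.07  1.76 -0.1   0.54  0.1 ] F [ 0.3  0.4 -0.4] t 2.85
```

View pics/w2.png

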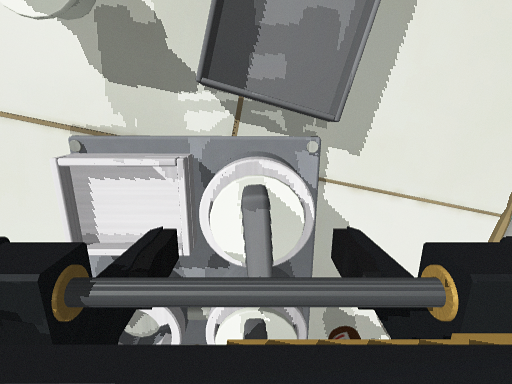

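The bar (column 257) sits midway between the fingers (178 and 332). I go down and grip.

```bash
echo '[1, 0.002, -0.001, 0.015, 0, 0, 0, 1, 0.002, -0.001, 0.028, 0, 0, 0, 1, 0.002, -0.001, 0.028, 0, 0, 0, 0, 0.002, -0.001, 0.028, 0, 0, 0, 0, 0.002, -0.001, 0.028, 0, 0, 0, 0, 0.002, -0.001, 0.028, 0, 0, 0, 0, 0.002, -0.001, 0.028, 0, 0, 0, 0, 0.002, -0.001, 0.028, 0, 0, 0]' | python3 steer.py 35
python3 -c "
from h import *
go([.5948,.0772,.0705],11.7)"
```

```text
clock: 3.7
tool_pos: [0.5949, 0.0762, 0.0709]
eef_rot: [0.633, 0.774, 0.0, 0.0]
contact_force: [-0.7, -0.5, -0.3]
opening: 0.571
finger_force: 0.0
d [0.001  0.0001 0.0004] rz -0.003 | yaw 11.5 tool [0.5949 0.0762 0.0709] tilt [0.02 0.01] q [-0.24  0.89  0.06  1.77 -0.11  0.48  0.1 ] F [-0.7 -0.5 -0.3] t 3.7
```

Fingers need about 0.5 s more. I finish closing and read the forces before twisting.

```bash
echo '[0, 0, 0, 0, 0, 0, 0, 0, 0, 0, 0, 0, 0, 0, 0, 0, 0, 0, 0, 0, 0, 0, 0, 0, 0, 0, 0, 0, 0, 0, 0, 0, 0, 0, 0, 0, 0, 0, 0, 0, 0, 0]' | python3 steer.py
echo '[0, 0, 0, 0.002, 0, 0, 0, 0, 0, 0, 0.003, 0, 0, 0, 0, 0, 0, 0.003, 0, 0, -0.1, 0, 0, 0, 0.003, 0, 0, -0.2, 0, 0, 0, 0.003, 0, 0, -0.3]' | python3 steer.py
```

```text
clock: 4.3
tool_pos: [0.5961, 0.0763, 0.071]
eef_rot: [0.633, 0.775, 0.001, 0.001]
contact_force: [3.9, -0.2, -2.1]
opening: 0.18
finger_force: 34.1
clock: 4.8
tool_pos: [0.5952, 0.0766, 0.0682]
eef_rot: [0.508, 0.861, 0.001, 0.0]
contact_force: [2.0, -0.3, 4.3]
opening: 0.175
finger_force: 34.6
```

```bash
echo '[0, 0, 0, 0, 0, 0, -0.14, 0, 0, 0, 0, 0, 0, -0.28, 0, 0, 0, 0, 0, 0, -0.42, 0, 0, 0, 0, 0, 0, -0.56, 0, 0, 0, 0, 0, 0, -0.7, 0, 0, 0, 0, 0, 0, -0.84, 0, 0, 0, 0, 0, 0, -0.98, 0, 0, 0, 0, 0, 0, -1.12, 0, 0, 0, 0, 0, 0, -1.24, 0, 0, 0, 0, 0, 0, -1.24]' | python3 steer.py
python3 -c "
from h import *
go([.5948,.0772,.0705],101.7);print(r.get_state()['moment'])"
```

```text
clock: 5.8
tool_pos: [0.595, 0.0755, 0.0681]
eef_rot: [-0.086, 0.996, -0.0, 0.0]
contact_force: [1.7, -0.2, 5.7]
opening: 0.177
finger_force: 34.7
d [-0.0001  0.0017 -0.0024] rz -0.032 | yaw 99.8 tool [0.595  0.0755 0.0681] tilt [ 0.03 -0.02] q [-0.03  0.91 -0.31  1.76  0.48  0.55  1.1 ] F [ 1.7 -0.2  5.7] t 5.8
[-0.17286207 -0.45560894  0.049161  ]
```

```bash
echo '[0, 0, 0, 0, 0, 0, -0.025, 0, 0, 0, -0.01, 0, 0, -0.025, 0, 0, 0, -0.02, 0, 0, -0.025, 0, 0, 0, -0.04, 0, 0, -0.025, 0, 0, 0, -0.06, 0, 0, -0.025, 0, 0, 0, -0.08, 0, 0, -0.025, 0, 0, 0, -0.11, 0, 0, -0.025]' | python3 steer.py
python3 - <<'E'
from h import *
c=cam("top"); im=cv2.imread("pics/top0.png")
# tray: outer corners at rim z=.03 from clean top picture
m=cv2.inRange(im[170:230,195:283],(0,0,0),(112,112,112))
cs,_=cv2.findContours(m,cv2.RETR_EXTERNAL,cv2.CHAIN_APPROX_NONE); k=max(cs,key=cv2.contourArea)
b=cv2.minAreaRect(k); print(b)
k=np.array([(130+u/2.9,120+v/2.9) for u,v in((228,160),(423,173),(413,299),(218,288))])
P=ray(c,k,.03); print(P.round(4).tolist(),P.mean(0).round(4)); d=P[0]+P[3]-P[1]-P[2]; print("tray y dir",np.degrees(np.arctan2(d[1],d[0])))
go([.592,.2,.3])
E
```

```text
clock: 6.5
tool_pos: [0.5912, 0.0756, 0.1772]
eef_rot: [-0.098, 0.995, -0.0, -0.004]
contact_force: [-0.2, -0.8, -1.6]
opening: 0.181
finger_force: 34.9
((44.02949905395508, 29.70429229736328), (86.92715454101562, 49.27940368652344), 3.094058036804199)
[[0.6521, 0.3184, 0.03], [0.6402, 0.1519, 0.03], [0.5331, 0.1608, 0.03], [0.5422, 0.3238, 0.03]] [0.5919 0.2387 0.03  ]
tray y dir 86.35610452202597
d [-0.024   0.1218 -0.123 ] rz 0.000 | yaw 101.2 tool [0.5912 0.0756 0.1772] tilt [-0.44 -0.09] q [ 0.03  0.75 -0.41  1.7   0.4   0.78  1.19] F [-0.2 -0.8 -1.6] t 6.5
```

```bash
echo '[0, -0.01, 0.045, 0, 0, 0, 0, 0, -0.02, 0.095, 0, 0, 0, 0, 0, -0.03, 0.14, 0, 0, 0, 0, 0, -0.042, 0.197, 0.01, 0, 0, 0, 0, -0.042, 0.197, 0.04, 0, 0, 0, 0, -0.042, 0.197, 0.08, 0, 0, 0, 0, -0.042, 0.197, 0.1, 0, 0, 0, 0, -0.042, 0.197, 0.1, 0, 0, 0]' | python3 steer.py
python3 -c "
from h import *
go([.594,.277,.051])"
```

```text
clock: 7.3
tool_pos: [0.5932, 0.2755, 0.074]
eef_rot: [-0.098, 0.995, -0.002, -0.005]
contact_force: [-0.4, -0.6, -1.5]
opening: 0.178
finger_force: 34.9
d [-0.0013  0.0014  0.023 ] rz 0.000 | yaw 101.2 tool [0.5932 0.2755 0.074 ] tilt [-0.57 -0.33] q [-0.33  0.95 -0.33  1.57  0.42  0.7   0.9 ] F [-0.4 -0.6 -1.5] t 7.3
```

```bash
echo '[0, 0, 0.001, 0.015, 0, 0, 0, 0, 0, 0.001, 0.022, 0, 0, 0, 0, 0, 0.001, 0.024, 0, 0, 0, 0, 0, 0.001, 0.024, 0, 0, 0]' | python3 steer.py
echo '[0.45, 0, 0, 0, 0, 0, 0, 0.45, 0, 0, 0, 0, 0, 0, 0.45, 0, 0, 0, 0, 0, 0, 0.45, 0, 0, 0, 0, 0, 0, 0.45, 0, 0, -0.03, 0, 0, 0, 0.6, 0, 0, -0.08, 0, 0, 0, 0.9, 0, 0, -0.12, 0, 0, 0, 1, 0, 0, -0.12, 0, 0, 0]' | python3 steer.py
python3 -c "
from h import *
go([.6150,-0.0240,.15],11.7)"
```

```text
clock: 7.7
tool_pos: [0.5976, 0.2784, 0.054]
eef_rot: [-0.097, 0.995, 0.0, 0.0]
contact_force: [-0.7, 1.1, -1.3]
opening: 0.178
finger_force: 34.9
clock: 8.5
tool_pos: [0.6009, 0.281, 0.1803]
eef_rot: [-0.097, 0.995, 0.003, 0.005]
contact_force: [0.6, 1.2, -0.4]
opening: 0.698
finger_force: 0.0
d [ 0.0455 -0.3021  0.0284] rz 1.561 | yaw 101.2 tool [0.6009 0.281  0.1803] tilt [0.59 0.37] q [-0.31  0.82 -0.39  1.5   0.37  0.88  0.95] F [ 0.6  1.2 -0.4] t 8.5
```

```bash
echo '[1, 0.005, -0.04, 0, 0, 0, 0.14, 1, 0.01, -0.08, 0, 0, 0, 0.28, 1, 0.015, -0.12, 0, 0, 0, 0.42, 1, 0.02, -0.16, 0, 0, 0, 0.56, 1, 0.03, -0.2, 0, 0, 0, 0.7, 1, 0.035, -0.24, 0, 0, 0, 0.84, 1, 0.045, -0.28, 0, 0, 0, 0.98, 1, 0.045, -0.303, 0, 0, 0, 1.12, 1, 0.045, -0.303, 0.02, 0, 0, 1.26, 1, 0.045, -0.303, 0.05, 0, 0, 1.4]' | python3 steer.py
echo '[1, 0, 0, 0, 0, 0, 0.1, 1, 0, 0, 0, 0, 0, 0.161, 1, 0, 0, 0, 0, 0, 0.161, 1, 0, 0, 0, 0, 0, 0.161]' | python3 steer.py
python3 -c "
from h import *
go([.616,-0.0248,.0705],11.7)"
```

```text
clock: 9.5
tool_pos: [0.6135, -0.0292, 0.1242]
eef_rot: [0.57, 0.822, 0.001, 0.002]
contact_force: [-0.2, 0.7, -0.9]
opening: 0.998
finger_force: 0.0
clock: 9.9
tool_pos: [0.6119, -0.0274, 0.1234]
eef_rot: [0.63, 0.776, -0.0, -0.0]
contact_force: [-0.1, 0.6, 0.5]
opening: 1.0
finger_force: 0.0
d [0.0018 0.0046 0.0529] rz 0.002 | yaw 11.8 tool [ 0.6119 -0.0274  0.1234] tilt [-0.03 -0.01] q [-0.04  0.82  0.01  1.71 -0.01  0.61  0.19] F [-0.1  0.6  0.5] t 9.9
```

```bash
echo '[0.6, 0.002, 0.0045, 0, 0, 0, 0, 0.6, 0.002, 0.0045, 0, 0, 0, 0, 0.6, 0.002, 0.0045, 0.01, 0, 0, 0, 0.6, 0.002, 0.0045, 0.03, 0, 0, 0, 0.6, 0.002, 0.0045, 0.045, 0, 0, 0, 0.6, 0.002, 0.0045, 0.053, 0, 0, 0, 0.6, 0.002, 0.0045, 0.053, 0, 0, 0, 0.6, 0.002, 0.0045, 0.053, 0, 0, 0]' | python3 steer.py
python3 -c "
from h import *
go([.616,-0.0248,.0705],11.7)"
```

```text
clock: 10.7
tool_pos: [0.6163, -0.0247, 0.0707]
eef_rot: [0.631, 0.776, 0.0, 0.0]
contact_force: [-0.0, -0.9, -0.0]
opening: 0.602
finger_force: 0.0
d [-0.     -0.0003  0.0002] rz 0.001 | yaw 11.7 tool [ 0.6163 -0.0247  0.0707] tilt [0.01 0.  ] q [-0.04  0.9   0.01  1.71 -0.01  0.52  0.18] F [-0.  -0.9 -0. ] t 10.7
```

```bash
echo '[0, 0, 0, 0, 0, 0, 0, 0, 0, 0, 0, 0, 0, 0, 0, 0, 0, 0, 0, 0, 0, 0, 0, 0, 0, 0, 0, 0, 0, 0, 0, 0, 0, 0, 0, 0, 0, 0, 0, 0, 0, 0, 0, 0, 0, 0, 0, 0, 0]' | python3 steer.py 35
echo '[0, 0, 0, 0.003, 0, 0, 0, 0, 0, 0, 0.003, 0, 0, -0.1, 0, 0, 0, 0.003, 0, 0, -0.24, 0, 0, 0, 0.003, 0, 0, -0.38, 0, 0, 0, 0.003, 0, 0, -0.52, 0, 0, 0, 0.003, 0, 0, -0.66, 0, 0, 0, 0.003, 0, 0, -0.8, 0, 0, 0, 0.003, 0, 0, -0.94, 0, 0, 0, 0.003, 0, 0, -1.08, 0, 0, 0, 0.003, 0, 0, -1.22]' | python3 steer.py
echo '[0, 0, 0, 0, 0, 0, -0.14, 0, 0, 0, 0, 0, 0, -0.28, 0, 0, 0, 0, 0, 0, -0.34, 0, 0, 0, 0, 0, 0, -0.34]' | python3 steer.py
python3 -c "
from h import *
go([.616,-0.0248,.0705],101.7)"
```

```text
clock: 11.4
tool_pos: [0.6172, -0.0245, 0.0711]
eef_rot: [0.631, 0.776, 0.001, 0.001]
contact_force: [2.7, 0.5, 1.4]
opening: 0.18
finger_force: 34.5
clock: 12.4
tool_pos: [0.6148, -0.0257, 0.0677]
eef_rot: [0.07, 0.998, -0.001, -0.001]
contact_force: [-1.3, -0.8, 5.5]
opening: 0.178
finger_force: 34.6
clock: 12.8
tool_pos: [0.615, -0.0261, 0.0676]
eef_rot: [-0.097, 0.995, -0.001, -0.001]
contact_force: [-1.0, -1.6, 5.7]
opening: 0.179
finger_force: 34.6
d [-0.0012  0.0011 -0.0029] rz -0.009 | yaw 101.2 tool [ 0.615  -0.0261  0.0676] tilt [-0.14 -0.1 ] q [ 0.18  0.93 -0.39  1.7   0.55  0.62  1.24] F [-1.  -1.6  5.7] t 12.8
```

```bash
echo '[0, 0, 0, -0.01, 0, 0, 0, 0, 0, 0, -0.025, 0, 0, 0, 0, 0, 0, -0.05, 0, 0, 0, 0, 0, 0, -0.08, 0, 0, 0, 0, 0, 0, -0.11, 0, 0, 0, 0, -0.005, 0.04, -0.11, 0, 0, 0, 0, -0.01, 0.09, -0.11, 0, 0, 0, 0, -0.015, 0.135, -0.11, 0, 0, 0, 0, -0.02, 0.18, -0.11, 0, 0, 0, 0, -0.02, 0.227, -0.11, 0, 0, 0]' | python3 steer.py
echo '[0, 0, 0, 0.02, 0, 0, 0, 0, 0, 0, 0.06, 0, 0, 0, 0, 0, 0, 0.1, 0, 0, 0, 0, 0, 0, 0.1, 0, 0, 0]' | python3 steer.py
python3 - <<'E'
from h import *
go([.590,.199,.052])
shot("top","t2")
im=cv2.imread("pics/t2.png"); cv2.imwrite("pics/t2c.png",cv2.resize(im[120:300,130:400],None,fx=2.9,fy=2.9,interpolation=cv2.INTER_CUBIC))
E
```

```text
clock: 13.8
tool_pos: [0.5912, 0.2038, 0.1784]
eef_rot: [-0.097, 0.995, 0.0, -0.0]
contact_force: [1.2, 0.3, -1.8]
opening: 0.175
finger_force: 34.8
clock: 14.2
tool_pos: [0.5874, 0.2003, 0.0734]
eef_rot: [-0.098, 0.995, -0.002, -0.005]
contact_force: [-0.8, -0.6, -0.5]
opening: 0.177
finger_force: 34.8
d [-0.0025 -0.0017  0.0214] rz 0.000 | yaw 101.2 tool [0.5874 0.2003 0.0734] tilt [-0.61 -0.27] q [-0.2   0.93 -0.37  1.68  0.5   0.65  0.92] F [-0.8 -0.6 -0.5] t 14.2
```

View pics/t2c.png

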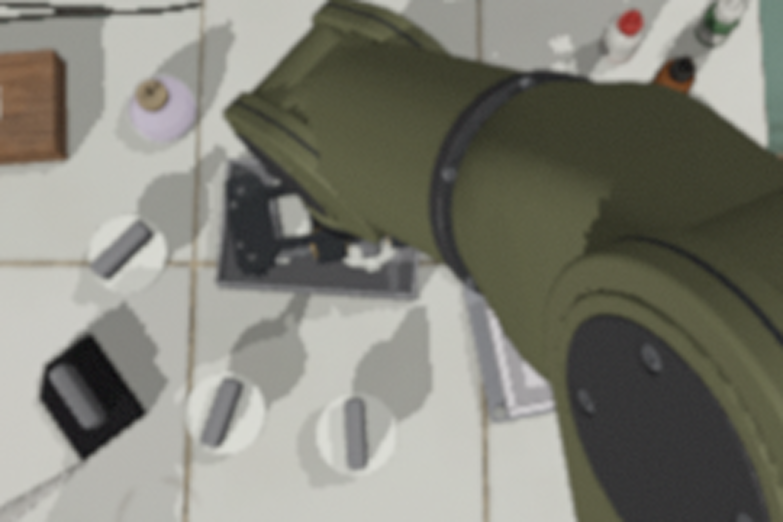

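The arm hides the tray in this view. The fresh cartridges and the prefilter are unmoved, and the bottles are fine. I lower and release.

```bash
echo '[0, -0.002, -0.002, 0.012, 0, 0, 0, 0, -0.002, -0.002, 0.018, 0, 0, 0, 0, -0.002, -0.002, 0.021, 0, 0, 0, 0, -0.002, -0.002, 0.023, 0, 0, 0, 0, -0.002, -0.002, 0.023, 0, 0, 0]' | python3 steer.py
echo '[0.4, 0, 0, 0, 0, 0, 0, 0.4, 0, 0, 0, 0, 0, 0, 0.4, 0, 0, 0, 0, 0, 0, 0.4, 0, 0, 0, 0, 0, 0, 0.4, 0, 0, -0.03, 0, 0, 0, 0.6, 0, 0, -0.08, 0, 0, 0, 0.9, 0, 0, -0.12, 0, 0, 0, 1, 0, 0, -0.15, 0, 0, 0, 1, 0, 0, -0.15, 0, 0, 0]' | python3 steer.py
python3 - <<'E'
from h import *
c=cam("top"); im=cv2.imread("pics/t2.png"); 
hs=cv2.cvtColor(im,cv2.COLOR_BGR2HSV)[230:285,138:185]
m=(hs[...,2]<60).astype(np.uint8); cs,_=cv2.findContours(m,cv2.RETR_EXTERNAL,cv2.CHAIN_APPROX_NONE)
k=max(cs,key=cv2.contourArea); print(cv2.contourArea(k)); q=cv2.approxPolyDP(cv2.convexHull(k),2.0,True)[:,0]+[138,230]
for z in(.0,.022): print(q.tolist(),ray(c,q,z).round(3)[:,:2].tolist())
go([.46,.43,.25],36+90)
E
```

```text
clock: 14.75
tool_pos: [0.5945, 0.2005, 0.055]
eef_rot: [-0.097, 0.995, 0.0, 0.0]
contact_force: [0.5, -0.7, -2.1]
opening: 0.177
finger_force: 34.8
clock: 15.65
tool_pos: [0.5969, 0.202, 0.2096]
eef_rot: [-0.097, 0.995, 0.002, 0.004]
contact_force: [0.3, 1.0, -0.8]
opening: 0.737
finger_force: 0.0
796.0
[[161, 236], [178, 263], [158, 277], [145, 258], [145, 251], [150, 243]] [[0.504, 0.438], [0.438, 0.393], [0.404, 0.441], [0.45, 0.476], [0.467, 0.477], [0.486, 0.465]]
[[161, 236], [178, 263], [158, 277], [145, 258], [145, 251], [150, 243]] [[0.502, 0.432], [0.438, 0.388], [0.405, 0.434], [0.449, 0.468], [0.466, 0.469], [0.485, 0.458]]
d [ 0.09    0.2502 -0.0406] rz -0.435 | yaw 101.1 tool [0.5969 0.202  0.2096] tilt [0.48 0.23] q [-0.15  0.75 -0.46  1.58  0.4   0.89  1.01] F [ 0.3  1.  -0.8] t 15.65
```

```bash
echo '[1, 0.015, 0.04, -0.02, 0, 0, -0.1, 1, 0.03, 0.08, -0.04, 0, 0, -0.2, 1, 0.05, 0.125, -0.04, 0, 0, -0.3, 1, 0.065, 0.165, -0.04, 0, 0, -0.4, 1, 0.08, 0.205, -0.04, 0, 0, -0.435, 1, 0.096, 0.246, -0.04, 0, 0, -0.435, 1, 0.096, 0.246, -0.04, 0, 0, -0.435, 1, 0.096, 0.246, -0.04, 0, 0, -0.435, 1, 0.096, 0.246, -0.04, 0, 0, -0.435]' | python3 steer.py
python3 - <<'E'
from h import *
go([.455,.425,.25],126)
c,im=shot("wrist","w3")
_,t=shot("top","t3")
cv2.imwrite("pics/w3b.png",np.hstack([im[:300,100:450],cv2.resize(t[140:260,190:300],(290,300))]))
E
```

```text
clock: 16.55
tool_pos: [0.4536, 0.4215, 0.2438]
eef_rot: [-0.309, 0.951, -0.001, -0.0]
contact_force: [1.0, -0.1, -0.1]
opening: 1.003
finger_force: 0.0
d [-0.0032  0.002  -0.0062] rz -0.001 | yaw 126.0 tool [0.4536 0.4215 0.2438] tilt [-0.   -0.14] q [-0.51  0.72 -0.58  1.56  0.45  0.99  0.98] F [ 1.  -0.1 -0.1] t 16.55
```

View pics/w3b.png

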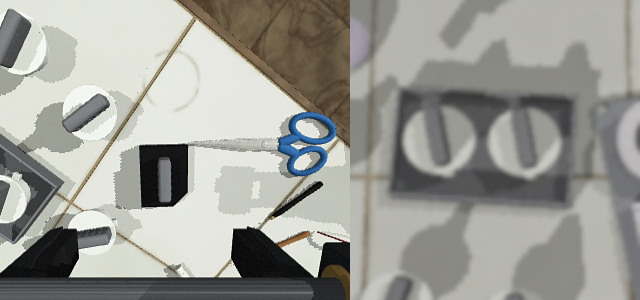

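Both used cartridges stand in the tray. The prefilter is at (265,177) in the full wrist frame, with its cut corner lower right, which is +x,+y as expected.

```bash
python3 - <<'E'
from h import *
c=cam("wrist"); im=cv2.imread("pics/w3.png"); g=im.max(2); off=np.array([230,138])
sub=g[138:215,230:300]; blk=(sub<45).astype(np.uint8)
blk=cv2.morphologyEx(blk,cv2.MORPH_OPEN,np.ones((3,3)))
k=max(cv2.findContours(blk,cv2.RETR_EXTERNAL,cv2.CHAIN_APPROX_NONE)[0],key=cv2.contourArea)
q=cv2.approxPolyDP(cv2.convexHull(k),1.5,True)[:,0]+off; print(q.tolist()); P=ray(c,q,.022)[:,:2]; print(P.round(4).tolist())
hull=np.zeros_like(blk); cv2.fillPoly(hull,[cv2.convexHull(k)],1); hull=cv2.erode(hull,np.ones((5,5)))
bar=((sub>=45)&(hull>0)).astype(np.uint8)
k=max(cv2.findContours(bar,cv2.RETR_EXTERNAL,cv2.CHAIN_APPROX_NONE)[0],key=cv2.contourArea)
b=cv2.minAreaRect(k); bp=cv2.boxPoints(b)+off; print("bar",b,ray(c,[np.array(b[0])+off],.05).round(4)); B=ray(c,bp,.05)[:,:2]; print(B.round(4).tolist())
go([.455,.425,.25],126)
E
```

```text
[[287, 145], [286, 192], [273, 205], [242, 206], [239, 146]]
[[0.3999, 0.4363], [0.451, 0.4741], [0.4763, 0.4709], [0.5026, 0.437], [0.4376, 0.3864]]
bar ((34.0, 41.5), (45.0, 14.0), 90.0) [[0.4499 0.4349 0.05  ]]
[[0.4323, 0.4113], [0.4223, 0.4252], [0.4683, 0.4596], [0.4788, 0.4451]]
d [-0.0029  0.0023 -0.0059] rz -0.002 | yaw 125.9 tool [0.454  0.4214 0.2441] tilt [ 0.01 -0.1 ] q [-0.51  0.72 -0.58  1.56  0.45  0.99  0.98] F [ 0.1  0.6 -0.3] t 16.65
```

```bash
echo '[0.6, -0.007, 0.0135, 0.04, 0, 0, -0.019, 0.6, -0.007, 0.0135, 0.08, 0, 0, -0.019, 0.6, -0.007, 0.0135, 0.12, 0, 0, -0.019, 0.6, -0.007, 0.0135, 0.15, 0, 0, -0.019, 0.6, -0.007, 0.0135, 0.165, 0, 0, -0.019, 0.6, -0.007, 0.0135, 0.165, 0, 0, -0.019, 0.6, -0.007, 0.0135, 0.165, 0, 0, -0.019]' | python3 steer.py
python3 -c "
from h import *
go([.4515,.4365,.0265],127)"
```

```text
clock: 17.35
tool_pos: [0.4512, 0.4387, 0.0808]
eef_rot: [-0.318, 0.948, 0.001, 0.001]
contact_force: [0.5, 0.4, 0.2]
opening: 0.6
finger_force: 0.0
d [ 0.0012 -0.0019  0.0543] rz 0.001 | yaw 127.1 tool [0.4512 0.4387 0.0808] tilt [0.06 0.08] q [-0.59  0.94 -0.47  1.66  0.6   0.69  0.85] F [0.5 0.4 0.2] t 17.35
```

```bash
echo '[0.6, 0.001, -0.001, 0.03, 0, 0, 0, 0.6, 0.001, -0.001, 0.048, 0, 0, 0, 0.6, 0.001, -0.001, 0.054, 0, 0, 0, 0.6, 0.001, -0.001, 0.054, 0, 0, 0, 0, 0.001, -0.001, 0.054, 0, 0, 0, 0, 0.001, -0.001, 0.054, 0, 0, 0, 0, 0.001, -0.001, 0.054, 0, 0, 0, 0, 0.001, -0.001, 0.054, 0, 0, 0, 0, 0.001, -0.001, 0.054, 0, 0, 0, 0, 0.001, -0.001, 0.054, 0, 0, 0]' | python3 steer.py 35
echo '[0, 0, 0, 0, 0, 0, 0, 0, 0, 0, 0, 0, 0, 0]' | python3 steer.py
python3 -c "
from h import *
go([.4955,.0546,.12],101.7)"
```

```text
clock: 18.35
tool_pos: [0.452, 0.4357, 0.0262]
eef_rot: [-0.318, 0.948, -0.001, 0.001]
contact_force: [3.6, -4.4, 5.4]
opening: 0.18
finger_force: 34.9
clock: 18.55
tool_pos: [0.452, 0.4358, 0.0262]
eef_rot: [-0.318, 0.948, -0.001, 0.001]
contact_force: [4.1, -4.2, 4.9]
opening: 0.178
finger_force: 34.9
d [ 0.195  -0.3306 -0.0932] rz 0.443 | yaw 127.1 tool [0.452  0.4358 0.0262] tilt [ 0.14 -0.08] q [-0.62  1.01 -0.41  1.67  0.65  0.6   0.81] F [ 4.1 -4.2  4.9] t 18.55
```

```bash
echo '[0, 0, 0, -0.04, 0, 0, 0, 0, 0, 0, -0.085, 0, 0, 0, 0, 0.02, -0.035, -0.1, 0, 0, 0, 0, 0.04, -0.07, -0.1, 0, 0, 0.1, 0, 0.065, -0.11, -0.1, 0, 0, 0.2, 0, 0.09, -0.15, -0.1, 0, 0, 0.3, 0, 0.115, -0.19, -0.1, 0, 0, 0.4, 0, 0.14, -0.23, -0.1, 0, 0, 0.443, 0, 0.165, -0.275, -0.1, 0, 0, 0.443, 0, 0.196, -0.3295, -0.1, 0, 0, 0.443]' | python3 steer.py
echo '[0, 0, 0, 0, 0, 0, 0, 0, 0, 0, 0, 0, 0, 0, 0, 0, 0, 0, 0, 0, 0]' | python3 steer.py
python3 - <<'E'
from h import *
go([.4937,.0547,.055],101.7)
c,im=shot("wrist","w4")
E
```

```text
clock: 19.55
tool_pos: [0.4904, 0.0695, 0.1255]
eef_rot: [-0.103, 0.995, 0.001, -0.0]
contact_force: [0.7, -0.5, -0.6]
opening: 0.176
finger_force: 34.9
clock: 19.85
tool_pos: [0.4908, 0.0721, 0.1257]
eef_rot: [-0.103, 0.995, 0.001, 0.0]
contact_force: [-0.3, 0.3, -2.3]
opening: 0.18
finger_force: 34.9
d [ 0.0007 -0.0178  0.0706] rz 0.003 | yaw 101.9 tool [0.4908 0.0721 0.1257] tilt [-0.01  0.14] q [ 0.01  0.73 -0.39  2.04  0.59  0.47  0.94] F [-0.3  0.3 -2.3] t 19.85
```

View pics/w4.png

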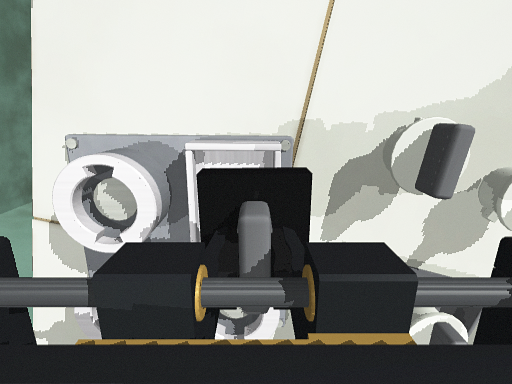

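The wrist view shows the held block, with its -x edge corners at (198,169) and (312,169), the pocket's -x wall at row 142–150 starting at column 185, and the empty socket at (110,202).

```bash
python3 - <<'E'
from h import *
c=cam("wrist"); s=r.get_state(); p=s["tool_pos"]; a=np.radians(11.7); ex=np.array([np.cos(a),np.sin(a)]); ey=np.array([-ex[1],ex[0]])
def loc(P,o): d=P[:2]-o; return (np.array([d@ex,d@ey])*1000).round(1)
for uv in((198,169),(312,169)): print("blk corner rel TCP",loc(ray(c,uv,p[2]-.0262+.022)[0],p[:2]))
o=np.array([.4937,.0547])
for uv in((185,142),(281,142)): print("pocket outer corner rel assumed",loc(ray(c,uv,.04)[0],o))
im=cv2.imread("pics/w4.png"); g=cv2.cvtColor(im,cv2.COLOR_BGR2GRAY)
for u in (230,250,265): print("col",u,g[136:175,u].tolist())
for v in (155,160,163): print("row",v,g[v,180:205].tolist(),g[v,268:300].tolist())
for uv in((110,202),): print("s-- rel (.5147,-.0466)",loc(ray(c,uv,.056)[0],np.array([.5147,-.0466])))
E
```

```text
blk corner rel TCP [-44.7 -30.1]
blk corner rel TCP [-45.  32.]
pocket outer corner rel assumed [-50.9 -38. ]
pocket outer corner rel assumed [-51.2  40.5]
col 230 [158, 162, 155, 146, 162, 181, 186, 204, 245, 246, 245, 243, 242, 223, 156, 182, 189, 186, 187, 184, 184, 189, 187, 184, 187, 187, 185, 184, 181, 241, 248, 223, 78, 12, 15, 16, 20, 15, 18]
col 250 [153, 159, 155, 145, 164, 188, 203, 193, 249, 247, 245, 243, 243, 234, 173, 180, 184, 183, 183, 183, 186, 184, 187, 184, 184, 183, 185, 179, 242, 245, 251, 175, 45, 11, 18, 22, 16, 16, 23]
col 265 [157, 167, 154, 146, 152, 188, 202, 190, 236, 233, 227, 222, 219, 211, 136, 131, 135, 135, 138, 138, 135, 137, 138, 137, 137, 136, 134, 135, 133, 139, 140, 87, 25, 15, 15, 18, 17, 18, 20]
row 155 [87, 83, 89, 86, 82, 170, 253, 249, 247, 245, 245, 244, 184, 185, 92, 130, 147, 145, 139, 140, 145, 144, 141, 138, 128] [141, 138, 136, 139, 145, 106, 113, 182, 224, 225, 225, 225, 237, 143, 142, 145, 144, 148, 148, 145, 144, 146, 145, 157, 141, 117, 122, 98, 195, 193, 199, 207]
row 160 [85, 86, 86, 84, 81, 104, 245, 251, 248, 247, 246, 242, 196, 183, 184, 113, 141, 145, 140, 141, 139, 142, 141, 132, 192] [140, 136, 136, 140, 144, 93, 118, 194, 224, 225, 224, 227, 244, 133, 143, 144, 147, 145, 147, 146, 145, 142, 148, 159, 130, 126, 99, 210, 202, 206, 210, 213]
row 163 [83, 83, 83, 83, 81, 67, 233, 251, 247, 245, 245, 242, 213, 182, 181, 156, 132, 137, 131, 219, 219, 216, 227, 251, 183] [140, 138, 137, 138, 146, 93, 125, 206, 223, 222, 224, 226, 242, 144, 145, 146, 142, 145, 144, 142, 143, 145, 149, 167, 124, 102, 193, 191, 199, 205, 211, 215]
s-- rel (.5147,-.0466) [-4.4  5.7]
```

```bash
echo '[0, -0.0015, -0.0175, 0, 0, 0, 0.003, 0, -0.0015, -0.0175, 0.02, 0, 0, 0.003, 0, -0.0015, -0.0175, 0.04, 0, 0, 0.003, 0, -0.0015, -0.0175, 0.05, 0, 0, 0.003, 0, -0.0015, -0.0175, 0.05, 0, 0, 0.003, 0, -0.0015, -0.0175, 0.05, 0, 0, 0.003]' | python3 steer.py
python3 - <<'E'
from h import *
go([.4959,.0551,.055],101.7)
c,im=shot("wrist","w5")
print(c[2].tolist(),R.from_matrix(c[1]).as_rotvec().tolist())
cv2.imwrite("pics/w5c.png",cv2.resize(im[100:300,150:350],None,fx=3,fy=3,interpolation=cv2.INTER_CUBIC))
E
```

```text
clock: 20.5
tool_pos: [0.4961, 0.0542, 0.076]
eef_rot: [-0.102, 0.995, 0.0, 0.0]
contact_force: [-0.4, 0.4, -1.8]
opening: 0.177
finger_force: 34.9
d [0.     0.0009 0.021 ] rz -0.000 | yaw 101.7 tool [0.4961 0.0542 0.076 ] tilt [0.01 0.03] q [-0.02  0.82 -0.3   2.06  0.67  0.36  0.91] F [-0.4  0.4 -1.8] t 20.5
[0.0463957145329629, -0.46828546356496537, 0.09721903628888724] [-1.8627439539436088, -2.286722802473491, -0.32062758254379764]
```

View pics/w5c.png

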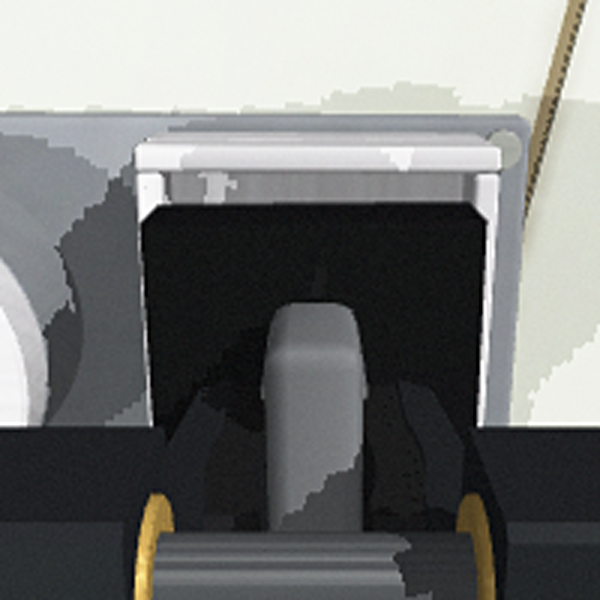

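The block's -x end face spans crop rows 205 (bottom edge) to 222 (top edge). The pocket's -x wall top spans rows 146–172 and its outer corners are at (137,147) and (503,147).

```bash
python3 - <<'E'
from h import *
c=cam("wrist"); p=np.array([.4961,.0542]); a=np.radians(11.7); ex=np.array([np.cos(a),np.sin(a)]); ey=np.array([-ex[1],ex[0]])
def loc(u,v,z,o): d=ray(c,(150+(u+.5)/3-.5,100+(v+.5)/3-.5),z)[0,:2]-o; return (np.array([d@ex,d@ey])*1000).round(1)
print("blk",loc(160,205,.0498,p),loc(478,205,.0498,p),loc(145,222,.0718,p),loc(487,222,.0718,p))
print("pk outer",loc(137,147,.04,p),loc(503,147,.04,p),"inner",loc(320,172,.04,p))
print("side walls",loc(150,428,.04,p),loc(492,428,.04,p))
E
```

```text
blk [-41.1 -31.6] [-41.   34.6] [-42.  -30.4] [-41.9  32.1]
pk outer [-51.9 -37.7] [-51.8  41.3] inner [-46.5   1.8]
side walls [ 14.4 -38.5] [14.5 42.7]
```

```bash
echo '[0, 0.0025, 0.0005, 0, 0, 0, 0, 0, 0.0025, 0.0005, 0, 0, 0, 0, 0, 0.0025, 0.0005, 0.006, 0, 0, 0, 0, 0.0025, 0.0005, 0.01, 0, 0, 0, 0, 0.0025, 0.0005, 0.014, 0, 0, 0, 0, 0.0025, 0.0005, 0.016, 0, 0, 0, 0, 0.0025, 0.0005, 0.016, 0, 0, 0]' | python3 steer.py
python3 -c "
from h import *
go([.4936,.0545,.0522],101.7)"
```

```text
clock: 21.25
tool_pos: [0.4933, 0.0531, 0.0593]
eef_rot: [-0.101, 0.995, -0.0, -0.0]
contact_force: [-0.6, 0.1, -1.5]
opening: 0.18
finger_force: 34.9
d [-0.0006  0.0013  0.0071] rz -0.002 | yaw 101.6 tool [0.4933 0.0531 0.0593] tilt [-0.04 -0.01] q [-0.04  0.85 -0.26  2.08  0.7   0.3   0.88] F [-0.6  0.1 -1.5] t 21.25
```

No contact so far, and the block is inside the walls. I go on to the floor.

```bash
echo '[0, 0, 0.001, 0.003, 0, 0, 0, 0, 0, 0.001, 0.006, 0, 0, 0, 0, 0, 0.001, 0.008, 0, 0, 0, 0, 0, 0.001, 0.008, 0, 0, 0]' | python3 steer.py
echo '[0.6, 0, 0, 0, 0, 0, 0, 0.6, 0, 0, 0, 0, 0, 0, 0.6, 0, 0, 0, 0, 0, 0, 0.6, 0, 0, 0, 0, 0, 0, 0.6, 0, 0, 0, 0, 0, 0, 0.6, 0, 0, -0.04, 0, 0, 0, 0.8, 0, 0, -0.09, 0, 0, 0, 1, 0, 0, -0.14, 0, 0, 0, 1, 0, 0, -0.19, 0, 0, 0, 1, 0, 0, -0.19, 0, 0, 0]' | python3 steer.py
python3 - <<'E'
from h import *
go([.4936,.0545,.24],101.7)
c,im=shot("wrist","w6")
E
```

```text
clock: 21.65
tool_pos: [0.4933, 0.0542, 0.0521]
eef_rot: [-0.101, 0.995, -0.0, 0.0]
contact_force: [-1.8, -0.3, 4.7]
opening: 0.179
finger_force: 34.9
clock: 22.65
tool_pos: [0.4967, 0.0554, 0.2475]
eef_rot: [-0.101, 0.995, 0.001, 0.006]
contact_force: [0.5, 0.5, -1.2]
opening: 0.941
finger_force: 0.0
d [ 0.0033 -0.0003  0.0075] rz -0.003 | yaw 101.6 tool [0.4967 0.0554 0.2475] tilt [0.67 0.16] q [ 0.17  0.56 -0.58  1.92  0.43  0.77  1.12] F [ 0.5  0.5 -1.2] t 22.65
```

View pics/w6.png

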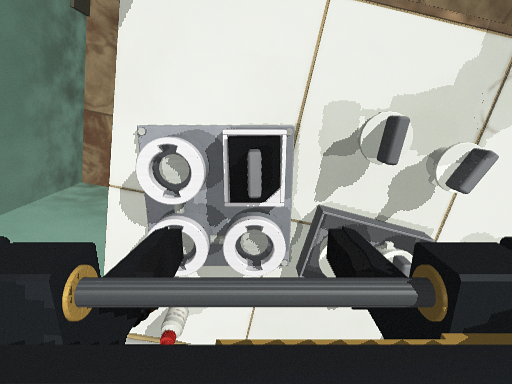

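The prefilter sits flush in its pocket and all three sockets are free. The next fresh cartridges are visible at (387,138) and (470,167).

```bash
cat >> h.py <<'E'
def bars(c,im,roi,lo=50,hi=150):
    "grey bars on white collars: centre of collar disc (z=.04) and bar long axis, inside roi x0,y0,x1,y1"
    x0,y0,x1,y1=roi; s=im[y0:y1,x0:x1]; off=np.array([x0,y0])
    w=(s.min(2)>175).astype(np.uint8); return w,s,off
E
python3 - <<'E'
from h import *
c=cam("top")
px=lambda u,v:(130+(u+.5)/2.9-.5,120+(v+.5)/2.9-.5)
for n,col,b in(("C",(355,435),((350,400),(357,467))),("B",(226,413),((233,380),(212,444))),("A",(127,254),((100,275),(147,225)))):
    P=ray(c,px(*col),.04)[0]; B=ray(c,[px(*q) for q in b],.07); d=B[0]-B[1]
    print(n,P.round(4),"bar mid",B.mean(0).round(4),"yaw",np.degrees(np.arctan2(d[1],d[0])).round(1))
cw=cam("wrist")
for uv in((387,139),(470,168)): print(ray(cw,uv,.055)[0].round(4))
go([.425,.205,.25],100)
E
```

```text
C [0.4231 0.2086 0.04  ] bar mid [0.4248 0.2084 0.07  ] yaw 6.5
B [0.4401 0.3133 0.04  ] bar mid [0.4408 0.3113 0.07  ] yaw -17.0
A [0.5703 0.4002 0.04  ] bar mid [0.5691 0.3955 0.07  ] yaw 138.3
[0.4201 0.1996 0.055 ]
[0.4331 0.3099 0.055 ]
d [ 0.0386  0.1615 -0.0056] rz 0.027 | yaw 101.5 tool [0.4951 0.0544 0.2447] tilt [0.39 0.07] q [ 0.17  0.56 -0.58  1.93  0.43  0.77  1.12] F [-0.2  0.9 -0.5] t 22.7
```

```bash
echo '[1, 0.01, 0.04, 0, 0, 0, 0.08, 1, 0.02, 0.08, 0, 0, 0, 0.08, 1, 0.03, 0.12, 0.01, 0, 0, 0.08, 1, 0.039, 0.161, 0.03, 0, 0, 0.08, 1, 0.039, 0.161, 0.045, 0, 0, 0.08, 1, 0.039, 0.161, 0.045, 0, 0, 0.08, 1, 0.039, 0.161, 0.045, 0, 0, 0.08, 1, 0.039, 0.161, 0.045, 0, 0, 0.08]' | python3 steer.py
python3 - <<'E'
from h import *
go([.424,.205,.2],96.5)
c,im=shot("wrist","w7")
print(proj(c,[[.424,.205,.07]]))
cv2.imwrite("pics/w7c.png",cv2.resize(im[90:250,150:370],None,fx=3,fy=3,interpolation=cv2.INTER_CUBIC))
E
```

```text
clock: 23.5
tool_pos: [0.4233, 0.2028, 0.1968]
eef_rot: [-0.06, 0.998, -0.0, 0.0]
contact_force: [0.3, 0.6, 0.6]
opening: 0.996
finger_force: 0.0
d [-0.0009  0.0021 -0.0032] rz 0.006 | yaw 96.9 tool [0.4233 0.2028 0.1968] tilt [ 0.01 -0.03] q [-0.24  0.59 -0.48  2.06  0.47  0.6   0.64] F [0.3 0.6 0.6] t 23.5
[[256.06292225 191.15202334]]
```

View pics/w7c.png

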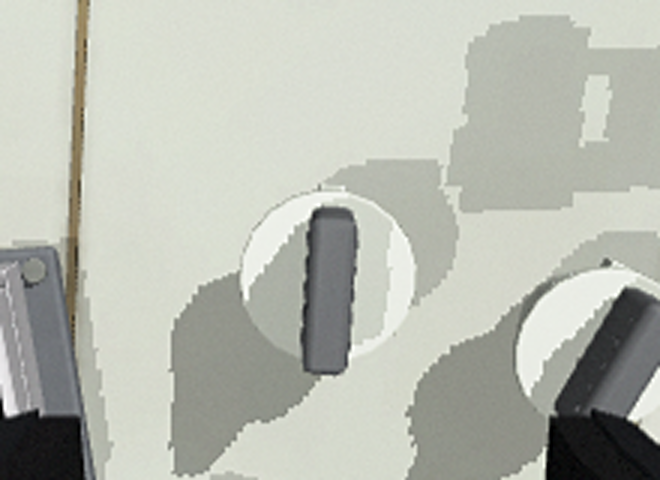

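```bash
cat >> h.py <<'E'
def fresh(c,col,top,bot,x0,y0,k=3):
    px=lambda q:((q[0]+.5)/k-.5+x0,(q[1]+.5)/k-.5+y0)
    C=ray(c,px(col),.04)[0]; B=ray(c,[px(top),px(bot)],.07); d=B[1]-B[0]
    print("collar",C.round(4),"bar",B.mean(0).round(4),"len %.4f yaw %.1f"%(np.hypot(d[0],d[1]),np.degrees(np.arctan2(d[1],d[0]))))
E
python3 - <<'E'
from h import *
c=cam("wrist"); fresh(c,(328,276),(333.5,214),(326,374),150,90)
go([.424,.205,.2],96.5)
E
```

```text
collar [0.4211 0.2082 0.04  ] bar [0.421  0.2083 0.07  ] len 0.0556 yaw 4.5
d [-0.0008  0.002  -0.003 ] rz 0.006 | yaw 96.9 tool [0.4235 0.2029 0.197 ] tilt [ 0.03 -0.01] q [-0.24  0.59 -0.48  2.06  0.47  0.6   0.64] F [0.3 0.2 0.4] t 23.55
```

```bash
echo '[0.7, 0.002, 0.0055, 0.04, 0, 0, 0.042, 0.7, 0.002, 0.0055, 0.08, 0, 0, 0.042, 0.7, 0.002, 0.0055, 0.11, 0, 0, 0.042, 0.7, 0.002, 0.0055, 0.135, 0, 0, 0.042, 0.7, 0.002, 0.0055, 0.148, 0, 0, 0.042, 0.7, 0.002, 0.0055, 0.153, 0, 0, 0.042, 0.7, 0.002, 0.0055, 0.153, 0, 0, 0.042, 0.7, 0.002, 0.0055, 0.153, 0, 0, 0.042]' | python3 steer.py
python3 -c "
from h import *
go([.421,.208,.0435],94.5)"
```

```text
clock: 24.35
tool_pos: [0.4208, 0.2092, 0.0445]
eef_rot: [-0.04, 0.999, 0.0, 0.001]
contact_force: [0.1, -0.1, 0.5]
opening: 0.699
finger_force: 0.0
d [-0.0001 -0.0012  0.001 ] rz 0.001 | yaw 94.5 tool [0.4208 0.2092 0.0445] tilt [0.07 0.05] q [-0.47  0.86 -0.14  2.16  0.71  0.16  0.38] F [ 0.1 -0.1  0.5] t 24.35
```

```bash
echo '[0, 0, -0.001, 0.001, 0, 0, 0, 0, 0, -0.001, 0.001, 0, 0, 0, 0, 0, -0.001, 0.001, 0, 0, 0, 0, 0, -0.001, 0.001, 0, 0, 0, 0, 0, -0.001, 0.001, 0, 0, 0, 0, 0, -0.001, 0.001, 0, 0, 0, 0, 0, -0.001, 0.001, 0, 0, 0, 0, 0, -0.001, 0.001, 0, 0, 0]' | python3 steer.py 35
echo '[0, 0, 0, -0.03, 0, 0, 0, 0, 0, 0, -0.075, 0, 0, 0, 0, 0, 0, -0.12, 0, 0, 0, 0, 0, 0, -0.12, 0, 0, 0]' | python3 steer.py
python3 -c "
from h import *
go([.6165,-.0255,.165],101.7)"
```

```text
clock: 25.15
tool_pos: [0.4202, 0.2081, 0.0427]
eef_rot: [-0.04, 0.999, -0.0, -0.0]
contact_force: [0.4, 0.7, 0.2]
opening: 0.178
finger_force: 34.9
clock: 25.55
tool_pos: [0.4224, 0.2099, 0.167]
eef_rot: [-0.04, 0.999, 0.003, 0.004]
contact_force: [1.4, -0.3, -2.2]
opening: 0.179
finger_force: 34.9
d [-0.1748 -0.2501  0.0022] rz -0.125 | yaw 94.6 tool [0.4224 0.2099 0.167 ] tilt [0.41 0.31] q [-0.28  0.64 -0.44  2.09  0.55  0.52  0.52] F [ 1.4 -0.3 -2.2] t 25.55
```

```bash
echo '[0, -0.02, -0.03, 0, 0, 0, -0.05, 0, -0.045, -0.065, 0, 0, 0, -0.125, 0, -0.07, -0.1, 0, 0, 0, -0.125, 0, -0.095, -0.135, 0, 0, 0, -0.125, 0, -0.12, -0.17, 0, 0, 0, -0.125, 0, -0.145, -0.21, 0, 0, 0, -0.125, 0, -0.175, -0.25, 0, 0, 0, -0.125, 0, -0.175, -0.25, 0, 0, 0, -0.125, 0, -0.175, -0.25, 0.02, 0, 0, -0.125, 0, -0.175, -0.25, 0.04, 0, 0, -0.125]' | python3 steer.py
echo '[0, 0, 0, 0, 0, 0, 0, 0, 0, 0, 0, 0, 0, 0, 0, 0, 0, 0, 0, 0, 0]' | python3 steer.py
python3 - <<'E'
from h import *
go([.6165,-.0255,.11],101.7)
c,im=shot("wrist","w8")
cv2.imwrite("pics/w8c.png",cv2.resize(im[60:300,130:390],None,fx=2.5,fy=2.5,interpolation=cv2.INTER_CUBIC))
E
```

```text
clock: 26.55
tool_pos: [0.6143, -0.0274, 0.1212]
eef_rot: [-0.102, 0.995, -0.0, -0.0]
contact_force: [-0.3, -0.5, -0.7]
opening: 0.177
finger_force: 34.9
clock: 26.85
tool_pos: [0.615, -0.0266, 0.1233]
eef_rot: [-0.103, 0.995, 0.0, 0.0]
contact_force: [-0.3, 0.5, -1.7]
opening: 0.179
finger_force: 34.9
d [-0.0016  0.0008  0.0133] rz 0.001 | yaw 101.8 tool [ 0.615  -0.0266  0.1233] tilt [0.06 0.01] q [ 0.26  0.87 -0.54  1.68  0.61  0.76  1.2 ] F [-0.3  0.5 -1.7] t 26.85
```

View pics/w8c.png

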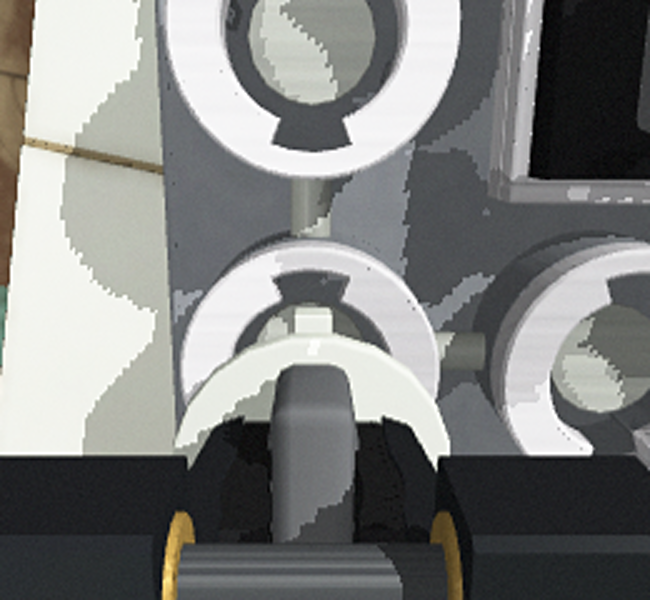

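The lug at (313,320) lines up with the slot at (311,288). I insert to the spring stop.

```bash
echo '[0, -0.001, 0.001, 0.01, 0, 0, 0, 0, -0.001, 0.001, 0.02, 0, 0, 0, 0, -0.001, 0.001, 0.028, 0, 0, 0, 0, -0.001, 0.001, 0.034, 0, 0, 0, 0, -0.001, 0.001, 0.038, 0, 0, 0, 0, -0.001, 0.001, 0.042, 0, 0, 0, 0, -0.001, 0.001, 0.042, 0, 0, 0]' | python3 steer.py
python3 -c "
from h import *
go([.6157,-.0257,.0665],101.7)"
```

```text
clock: 27.6
tool_pos: [0.6151, -0.0259, 0.0802]
eef_rot: [-0.102, 0.995, 0.0, -0.0]
contact_force: [0.6, 0.9, -1.8]
opening: 0.177
finger_force: 34.9
d [-0.0006  0.0001  0.0137] rz 0.001 | yaw 101.8 tool [ 0.6151 -0.0259  0.0802] tilt [-0.05 -0.  ] q [ 0.24  0.93 -0.5   1.7   0.65  0.69  1.17] F [ 0.6  0.9 -1.8] t 27.6
```

```bash
echo '[0, 0, 0, 0.004, 0, 0, 0, 0, 0, 0, 0.008, 0, 0, 0, 0, 0, 0, 0.012, 0, 0, 0, 0, 0, 0, 0.014, 0, 0, 0, 0, 0, 0, 0.014, 0, 0, 0]' | python3 steer.py
python3 -c "
from h import *
go([.6157,-.0257,.0662],101.7)"
```

```text
clock: 28.1
tool_pos: [0.6155, -0.0261, 0.0667]
eef_rot: [-0.102, 0.995, -0.0, 0.0]
contact_force: [-1.4, -1.5, 2.9]
opening: 0.182
finger_force: 34.9
d [-0.0003  0.0003  0.0005] rz 0.001 | yaw 101.7 tool [ 0.6155 -0.0261  0.0667] tilt [ 0.01 -0.02] q [ 0.23  0.95 -0.49  1.7   0.67  0.66  1.15] F [-1.4 -1.5  2.9] t 28.1
```

```bash
echo '[0, 0, 0, 0.0005, 0, 0, 0.1, 0, 0, 0, 0.0005, 0, 0, 0.24, 0, 0, 0, 0.0005, 0, 0, 0.38, 0, 0, 0, 0.0005, 0, 0, 0.52, 0, 0, 0, 0.0005, 0, 0, 0.66, 0, 0, 0, 0.0005, 0, 0, 0.8, 0, 0, 0, 0.0005, 0, 0, 0.94, 0, 0, 0, 0.0005, 0, 0, 1.08, 0, 0, 0, 0.0005, 0, 0, 1.22, 0, 0, 0, 0.0005, 0, 0, 1.36]' | python3 steer.py
echo '[0, 0, 0, 0, 0, 0, 0.1, 0, 0, 0, 0, 0, 0, 0.18, 0, 0, 0, 0, 0, 0, 0.19, 0, 0, 0, 0, 0, 0, 0.19]' | python3 steer.py
python3 -c "
from h import *
go([.6157,-.0257,.0662],11.7);print(r.get_state()['moment'])"
```

```text
clock: 29.1
tool_pos: [0.6174, -0.0243, 0.067]
eef_rot: [0.548, 0.837, 0.002, 0.001]
contact_force: [0.7, 1.8, 4.6]
opening: 0.173
finger_force: 34.9
clock: 29.5
tool_pos: [0.6178, -0.0241, 0.0671]
eef_rot: [0.622, 0.783, 0.002, 0.001]
contact_force: [2.1, 1.5, 5.6]
opening: 0.177
finger_force: 34.9
d [-0.0011 -0.0024  0.0009] rz 0.025 | yaw 13.1 tool [ 0.6178 -0.0241  0.0671] tilt [0.29 0.11] q [ 0.02  0.91 -0.1   1.71  0.15  0.52  0.05] F [2.1 1.5 5.6] t 29.5
[ 0.43590654 -0.38482419  0.0179383 ]
```

```bash
echo '[0.55, 0, 0, 0, 0, 0, 0, 0.55, 0, 0, 0, 0, 0, 0, 0.55, 0, 0, 0, 0, 0, 0, 0.55, 0, 0, 0, 0, 0, 0, 0.55, 0, 0, 0, 0, 0, 0, 0.55, 0, 0, -0.03, 0, 0, 0, 0.55, 0, 0, -0.07, 0, 0, 0, 0.7, 0, 0, -0.11, 0, 0, 0, 0.7, 0, 0, -0.14, 0, 0, 0, 0.7, 0, 0, -0.14, 0, 0, 0]' | python3 steer.py
python3 - <<'E'
from h import *
go([.44,.308,.2],73)
c,im=shot("top","t4")
cv2.imwrite("pics/t4c.png",cv2.resize(im[120:300,130:400],None,fx=2.9,fy=2.9,interpolation=cv2.INTER_CUBIC))
E
```

```text
clock: 30.5
tool_pos: [0.6179, -0.0259, 0.2101]
eef_rot: [0.623, 0.782, 0.002, 0.003]
contact_force: [1.0, 0.3, -0.4]
opening: 0.701
finger_force: 0.0
d [ 0.3653 -0.0987  0.0088] rz -1.048 | yaw 12.9 tool [ 0.6179 -0.0259  0.2101] tilt [0.44 0.01] q [ 0.04  0.71 -0.13  1.63  0.12  0.81  0.09] F [ 1.   0.3 -0.4] t 30.5
```

View pics/t4c.png

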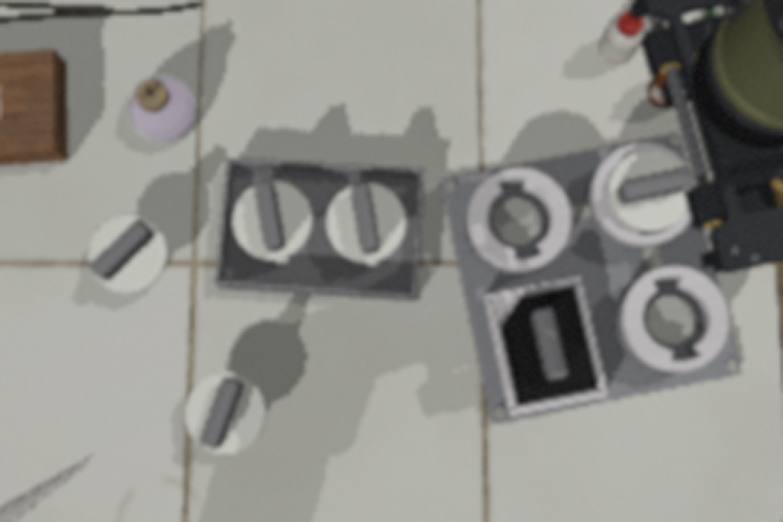

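Fresh C is locked in the (+x,-y) socket. The used cartridges stand in the tray and the prefilter is in its pocket. B is at (226,413) and A at (127,254), both unmoved. My picture quota is used up, so from here I measure numerically, testing a bar mask on w7 where I know the answer.

```bash
cat >> h.py <<'E'
def bar(c,im,near,z=.07,rad=60,lo=40,hi=135):
    "dark bar blob nearest to pixel near -> pixel rect, world centre, yaw"
    g=im.max(2); m=((g>lo)&(g<hi)).astype(np.uint8); m=cv2.morphologyEx(m,cv2.MORPH_OPEN,np.ones((3,3)))
    best=None
    for k in cv2.findContours(m,cv2.RETR_EXTERNAL,cv2.CHAIN_APPROX_NONE)[0]:
        (u,v),wh,_=b=cv2.minAreaRect(k); d=np.hypot(u-near[0],v-near[1]); l,s=max(wh),min(wh)
        if d<rad and cv2.contourArea(k)>60 and 2<l/max(s,1)<5.5 and (best is None or d<best[0]): best=(d,b)
    if best is None: print("none"); return
    b=best[1]; p=cv2.boxPoints(b); e=[np.linalg.norm(p[i]-p[(i+1)%4]) for i in range(4)]; i=int(np.argmin(e[:2]))
    ends=[(p[i]+p[i+1])/2,(p[(i+2)%4]+p[(i+3)%4])/2]; B=ray(c,ends,z); d=B[0]-B[1]; C=B.mean(0)
    print("px",np.round(b[0],1),np.round(b[1],1),"world",C.round(4),"len %.4f yaw %.1f"%(np.hypot(*d[:2]),np.degrees(np.arctan2(d[1],d[0]))%180))
    return C
E
python3 - <<'E'
from h import *
im=cv2.imread("pics/w7.png"); 
class _: pass
# camera pose at w7 rebuilt from TCP-fixed camera offset
K,M,t=cam("wrist"); s=r.get_state(); Rt=R.from_quat(s["eef_rot"]).as_matrix(); Mt=M@Rt; tt=t+M@s["tool_pos"]
R7=R.from_quat([-.060,.998,0,0]).as_matrix(); c7=(K,Mt@R7.T,tt-Mt@R7.T@np.array([.4233,.2028,.1968]))
for hi in(120,135,150): bar(c7,im,(260,185),hi=hi)
t=cv2.imread("pics/t4.png"); ct=cam("top")
for hi in(120,135,150): bar(ct,t,(207,262),hi=hi,rad=15);bar(ct,t,(173,207),hi=hi,rad=15)
E
```

```text
px [253.8 185. ] [12.6 55.5] world [0.4208 0.1989 0.07  ] len 0.0574 yaw 172.7
px [259.  186.5] [16.5 55.6] world [0.4218 0.2045 0.07  ] len 0.0577 yaw 3.7
px [245.1 202.3] [42.7 91.1] world [0.4405 0.1915 0.07  ] len 0.0963 yaw 146.4
none
px [172.3 205.8] [ 7.1 23.3] world [0.5694 0.3955 0.07  ] len 0.0540 yaw 136.4
none
none
none
none
```

```bash
echo '[0.7, 0.045, -0.012, 0, 0, 0, -0.1, 0.7, 0.09, -0.024, 0, 0, 0, -0.24, 0.7, 0.135, -0.036, 0, 0, 0, -0.38, 0.7, 0.18, -0.049, 0, 0, 0, -0.52, 0.7, 0.225, -0.061, 0, 0, 0, -0.66, 0.7, 0.27, -0.073, 0, 0, 0, -0.8, 0.7, 0.32, -0.086, 0, 0, 0, -0.94, 0.7, 0.365, -0.099, 0.009, 0, 0, -1.048, 0.7, 0.365, -0.099, 0.009, 0, 0, -1.048, 0.7, 0.365, -0.099, 0.009, 0, 0, -1.048]' | python3 steer.py
echo '[0.7, 0, 0, 0, 0, 0, 0, 0.7, 0, 0, 0, 0, 0, 0]' | python3 steer.py
python3 - <<'E'
from h import *
go([.44,.308,.2],73)
c,im=shot("wrist","w9"); n=proj(c,[[.44,.31,.07]])[0]; print(n)
for hi in(120,135,150): bar(c,im,n,hi=hi)
E
```

```text
clock: 31.55
tool_pos: [0.4353, 0.3079, 0.1954]
eef_rot: [0.146, 0.989, -0.001, -0.002]
contact_force: [0.3, -1.0, -0.2]
opening: 0.7
finger_force: 0.0
clock: 31.75
tool_pos: [0.438, 0.3057, 0.1966]
eef_rot: [0.15, 0.989, -0.001, -0.0]
contact_force: [1.0, -0.2, -0.3]
opening: 0.701
finger_force: 0.0
d [-0.0012  0.0028 -0.0034] rz -0.004 | yaw 72.8 tool [0.438  0.3057 0.1966] tilt [-0.03 -0.1 ] q [-0.47  0.65 -0.37  1.88  0.35  0.68  0.22] F [ 1.  -0.2 -0.3] t 31.75
[259.97552188 190.94424084]
px [264. 185.] [56. 16.] world [0.4361 0.3154 0.07  ] len 0.0580 yaw 163.3
px [264. 185.] [16.9 56.3] world [0.436  0.3154 0.07  ] len 0.0582 yaw 161.1
none
```

```bash
echo '[0.7, 0.0037, 0.0087, 0.04, 0, 0, 0.012, 0.7, 0.0037, 0.0087, 0.08, 0, 0, 0.012, 0.7, 0.0037, 0.0087, 0.11, 0, 0, 0.012, 0.7, 0.0037, 0.0087, 0.135, 0, 0, 0.012, 0.7, 0.0037, 0.0087, 0.148, 0, 0, 0.012, 0.7, 0.0037, 0.0087, 0.153, 0, 0, 0.012, 0.7, 0.0037, 0.0087, 0.153, 0, 0, 0.012, 0.7, 0.0037, 0.0087, 0.153, 0, 0, 0.012]' | python3 steer.py
echo '[0, 0, 0, 0.0005, 0, 0, 0, 0, 0, 0, 0.0005, 0, 0, 0, 0, 0, 0, 0.0005, 0, 0, 0, 0, 0, 0, 0.0005, 0, 0, 0, 0, 0, 0, 0.0005, 0, 0, 0, 0, 0, 0, 0.0005, 0, 0, 0, 0, 0, 0, 0.0005, 0, 0, 0, 0, 0, 0, 0.0005, 0, 0, 0]' | python3 steer.py 35
python3 -c "
from h import *
go([.437,.315,.0435],72)"
```

```text
clock: 32.6
tool_pos: [0.4369, 0.3175, 0.0452]
eef_rot: [0.154, 0.988, 0.001, 0.001]
contact_force: [0.2, -0.7, 0.3]
opening: 0.702
finger_force: 0.0
clock: 33.4
tool_pos: [0.4361, 0.317, 0.0437]
eef_rot: [0.154, 0.988, -0.0, -0.0]
contact_force: [-0.1, -0.8, -0.2]
opening: 0.178
finger_force: 34.9
d [-0.0015 -0.0017  0.0002] rz 0.005 | yaw 72.3 tool [0.4361 0.317  0.0437] tilt [-0.01 -0.01] q [-0.59  0.9  -0.2   1.95  0.49  0.34  0.08] F [-0.1 -0.8 -0.2] t 33.4
```

```bash
echo '[0, 0, 0, -0.03, 0, 0, 0, 0, 0, 0, -0.075, 0, 0, 0, 0, 0, 0, -0.12, 0, 0, 0, 0, 0, 0, -0.12, 0, 0, -0.14, 0, 0, 0, -0.12, 0, 0, -0.28, 0, 0, 0, -0.12, 0, 0, -0.42, 0, 0, 0, -0.12, 0, 0, -0.513, 0, 0, 0, -0.12, 0, 0, -0.513]' | python3 steer.py
python3 -c "
from h import *
go([.5945,.0756,.125],101.7)"
```

```text
clock: 34.2
tool_pos: [0.436, 0.3167, 0.1634]
eef_rot: [-0.102, 0.995, -0.0, -0.0]
contact_force: [-0.4, -0.5, -2.5]
opening: 0.179
finger_force: 34.9
d [-0.1064 -0.2682  0.0384] rz -0.000 | yaw 101.7 tool [0.436  0.3167 0.1634] tilt [-0.05 -0.01] q [-0.42  0.72 -0.49  1.89  0.53  0.66  0.54] F [-0.4 -0.5 -2.5] t 34.2
```

```bash
echo '[0, -0.015, -0.04, 0, 0, 0, 0, 0, -0.03, -0.08, 0, 0, 0, 0, 0, -0.05, -0.12, 0, 0, 0, 0, 0, -0.065, -0.16, 0, 0, 0, 0, 0, -0.08, -0.2, 0, 0, 0, 0, 0, -0.095, -0.24, 0, 0, 0, 0, 0, -0.1065, -0.268, 0, 0, 0, 0, 0, -0.1065, -0.268, 0.02, 0, 0, 0, 0, -0.1065, -0.268, 0.038, 0, 0, 0, 0, -0.1065, -0.268, 0.038, 0, 0, 0]' | python3 steer.py
echo '[0, 0, 0, 0, 0, 0, 0, 0, 0, 0, 0, 0, 0, 0, 0, 0, 0, 0, 0, 0, 0]' | python3 steer.py
python3 -c "
from h import *
go([.5945,.0756,.081],101.7)"
```

```text
clock: 35.2
tool_pos: [0.5929, 0.0752, 0.1233]
eef_rot: [-0.101, 0.995, -0.001, -0.003]
contact_force: [-0.2, 0.2, -1.5]
opening: 0.176
finger_force: 34.9
clock: 35.5
tool_pos: [0.5953, 0.0767, 0.1267]
eef_rot: [-0.102, 0.995, 0.0, 0.001]
contact_force: [-0.5, 0.4, -0.5]
opening: 0.176
finger_force: 34.9
d [ 0.0011 -0.0009  0.0456] rz -0.000 | yaw 101.7 tool [0.5953 0.0767 0.1267] tilt [0.09 0.02] q [ 0.09  0.85 -0.52  1.73  0.6   0.73  1.03] F [-0.5  0.4 -0.5] t 35.5
```

```bash
echo '[0, 0.001, -0.001, 0.01, 0, 0, 0, 0, 0.001, -0.001, 0.02, 0, 0, 0, 0, 0.001, -0.001, 0.028, 0, 0, 0, 0, 0.001, -0.001, 0.034, 0, 0, 0, 0, 0.001, -0.001, 0.04, 0, 0, 0, 0, 0.001, -0.001, 0.045, 0, 0, 0, 0, 0.001, -0.001, 0.045, 0, 0, 0]' | python3 steer.py
python3 -c "
from h import *
go([.5945,.0756,.0675],101.7)"
```

```text
clock: 36.2
tool_pos: [0.5937, 0.0751, 0.08]
eef_rot: [-0.102, 0.995, 0.0, -0.0]
contact_force: [1.1, -0.8, -1.3]
opening: 0.18
finger_force: 34.9
d [-0.0008  0.0003  0.0125] rz 0.000 | yaw 101.7 tool [0.5937 0.0751 0.08  ] tilt [-0.05 -0.  ] q [ 0.06  0.91 -0.47  1.75  0.65  0.64  0.99] F [ 1.1 -0.8 -1.3] t 36.2
```

In the bore without contact. I push down and twist.

```bash
echo '[0, 0, 0, 0.004, 0, 0, 0, 0, 0, 0, 0.008, 0, 0, 0, 0, 0, 0, 0.011, 0, 0, 0, 0, 0, 0, 0.0132, 0, 0, 0, 0, 0, 0, 0.0132, 0, 0, 0]' | python3 steer.py
echo '[0, 0, 0, 0, 0, 0, 0.1, 0, 0, 0, 0, 0, 0, 0.24]' | python3 steer.py
```

```text
clock: 36.7
tool_pos: [0.5943, 0.0752, 0.0677]
eef_rot: [-0.102, 0.995, 0.0, 0.0]
contact_force: [-0.3, -0.9, 5.0]
opening: 0.183
finger_force: 34.9
clock: 36.9
tool_pos: [0.5944, 0.0756, 0.0679]
eef_rot: [0.02, 1.0, 0.001, 0.0]
contact_force: [-1.3, 0.8, 4.9]
opening: 0.181
finger_force: 34.9
```

```bash
echo '[0, 0, 0, 0, 0, 0, 0.14, 0, 0, 0, 0, 0, 0, 0.28, 0, 0, 0, 0, 0, 0, 0.42, 0, 0, 0, 0, 0, 0, 0.56, 0, 0, 0, 0, 0, 0, 0.7, 0, 0, 0, 0, 0, 0, 0.84, 0, 0, 0, 0, 0, 0, 0.98, 0, 0, 0, 0, 0, 0, 1.12, 0, 0, 0, 0, 0, 0, 1.24, 0, 0, 0, 0, 0, 0, 1.31]' | python3 steer.py
echo '[0, 0, 0, 0, 0, 0, 0, 0, 0, 0, 0, 0, 0, 0]' | python3 steer.py
python3 -c "
from h import *
go([.5945,.0756,.0675],13)"
echo '[0.55, 0, 0, 0, 0, 0, 0, 0.55, 0, 0, 0, 0, 0, 0, 0.55, 0, 0, 0, 0, 0, 0, 0.55, 0, 0, 0, 0, 0, 0, 0.55, 0, 0, 0, 0, 0, 0, 0.55, 0, 0, -0.03, 0, 0, 0, 0.55, 0, 0, -0.07, 0, 0, 0, 0.7, 0, 0, -0.11, 0, 0, 0, 0.7, 0, 0, -0.14, 0, 0, 0, 0.7, 0, 0, -0.14, 0, 0, 0]' | python3 steer.py
python3 - <<'E'
from h import *
c,im=shot("wrist","w10")
b=bar(c,im,proj(c,[[.5955,.0758,.096]])[0],z=.096,rad=50)
c,im=shot("top","t5"); 
for P in([.5703,.4,.07],[.437,.315,.07]): bar(c,im,proj(c,[P])[0],hi=120,rad=25)
go([.567,.393,.2],138.3-90)
E
```

```text
clock: 37.9
tool_pos: [0.5973, 0.0783, 0.0688]
eef_rot: [0.624, 0.782, 0.004, 0.002]
contact_force: [3.1, 4.3, 3.8]
opening: 0.179
finger_force: 34.9
clock: 38.1
tool_pos: [0.5971, 0.0783, 0.0688]
eef_rot: [0.622, 0.783, 0.004, 0.001]
contact_force: [3.0, 5.3, 5.7]
opening: 0.179
finger_force: 34.9
d [-0.0021 -0.0032  0.0013] rz 0.002 | yaw 13.1 tool [0.5971 0.0783 0.0688] tilt [0.4  0.25] q [-0.16  0.89 -0.08  1.77  0.12  0.48 -0.09] F [3.  5.3 5.7] t 38.1
clock: 39.1
tool_pos: [0.5967, 0.0753, 0.2119]
eef_rot: [0.623, 0.782, 0.003, 0.003]
contact_force: [0.1, 0.1, -0.4]
opening: 0.701
finger_force: 0.0
none
px [172.8 205.8] [ 6.4 21.2] world [0.5694 0.3943 0.07  ] len 0.0491 yaw 136.4
none
d [0.3161 0.0447 0.0077] rz -0.618 | yaw 12.9 tool [0.5939 0.0749 0.2077] tilt [ 0.03 -0.  ] q [-0.14  0.69 -0.1   1.68  0.09  0.77 -0.06] F [ 0.  -0.4 -0.5] t 39.2
```

```bash
echo '[0.7, 0.045, 0.006, 0, 0, 0, -0.1, 0.7, 0.09, 0.013, 0, 0, 0, -0.2, 0.7, 0.135, 0.019, 0, 0, 0, -0.3, 0.7, 0.18, 0.026, 0, 0, 0, -0.4, 0.7, 0.225, 0.032, 0, 0, 0, -0.5, 0.7, 0.27, 0.038, 0, 0, 0, -0.6, 0.7, 0.316, 0.045, 0.008, 0, 0, -0.605, 0.7, 0.316, 0.045, 0.008, 0, 0, -0.605, 0.7, 0.316, 0.045, 0.008, 0, 0, -0.605, 0.7, 0.316, 0.045, 0.008, 0, 0, -0.605]' | python3 steer.py
python3 - <<'E'
from h import *
go([.567,.395,.2],47.5)
c,im=shot("wrist","w11"); n=proj(c,[[.567,.395,.07]])[0]; print(n)
for hi in(110,120,135,145): bar(c,im,n,hi=hi)
E
```

```text
clock: 40.2
tool_pos: [0.5676, 0.3908, 0.198]
eef_rot: [0.363, 0.932, -0.002, -0.0]
contact_force: [-0.3, -0.3, 0.3]
opening: 0.698
finger_force: 0.0
d [ 0.0033  0.0027 -0.002 ] rz -0.001 | yaw 47.5 tool [0.5676 0.3908 0.198 ] tilt [-0.08 -0.19] q [-0.56  0.83 -0.23  1.38  0.21  0.96 -0.01] F [-0.3 -0.3  0.3] t 40.2
[259.2698233  186.24277914]
none
none
px [265.2 181. ] [17.7 56.2] world [0.5676 0.4025 0.07  ] len 0.0580 yaw 136.2
px [265. 181.] [56. 18.] world [0.5675 0.4024 0.07  ] len 0.0578 yaw 138.0
```

```bash
echo '[0.7, 0.007, 0.009, 0.04, 0, 0, 0.01, 0.7, 0.007, 0.009, 0.08, 0, 0, 0.01, 0.7, 0.007, 0.009, 0.11, 0, 0, 0.01, 0.7, 0.007, 0.009, 0.135, 0, 0, 0.01, 0.7, 0.007, 0.009, 0.148, 0, 0, 0.01, 0.7, 0.007, 0.009, 0.1545, 0, 0, 0.01, 0.7, 0.007, 0.009, 0.1545, 0, 0, 0.01, 0.7, 0.007, 0.009, 0.1545, 0, 0, 0.01]' | python3 steer.py
echo '[0, 0, 0, 0.0005, 0, 0, 0, 0, 0, 0, 0.0005, 0, 0, 0, 0, 0, 0, 0.0005, 0, 0, 0, 0, 0, 0, 0.0005, 0, 0, 0, 0, 0, 0, 0.0005, 0, 0, 0, 0, 0, 0, 0.0005, 0, 0, 0, 0, 0, 0, 0.0005, 0, 0, 0, 0, 0, 0, 0.0005, 0, 0, 0]' | python3 steer.py 35
python3 -c "
from h import *
go([.568,.402,.0435],47)"
```

```text
clock: 41.05
tool_pos: [0.5692, 0.4049, 0.0464]
eef_rot: [0.367, 0.93, 0.001, 0.001]
contact_force: [1.0, -0.2, -0.5]
opening: 0.699
finger_force: 0.0
clock: 41.85
tool_pos: [0.5682, 0.4045, 0.0445]
eef_rot: [0.367, 0.93, -0.0, -0.0]
contact_force: [-0.2, 0.2, 0.7]
opening: 0.178
finger_force: 34.9
d [-0.0016 -0.002   0.001 ] rz -0.000 | yaw 47.0 tool [0.5682 0.4045 0.0445] tilt [-0.01 -0.  ] q [-0.59  1.03 -0.19  1.44  0.25  0.7  -0.07] F [-0.2  0.2  0.7] t 41.85
```

```bash
echo '[0, 0, 0, -0.03, 0, 0, 0, 0, 0, 0, -0.075, 0, 0, 0, 0, 0, 0, -0.12, 0, 0, -0.1, 0, 0, 0, -0.12, 0, 0, -0.24, 0, 0, 0, -0.12, 0, 0, -0.38, 0, 0, 0, -0.12, 0, 0, -0.52, 0, 0, 0, -0.12, 0, 0, -0.66, 0, 0, 0, -0.12, 0, 0, -0.8, 0, 0, 0, -0.12, 0, 0, -0.955, 0, 0, 0, -0.12, 0, 0, -0.955]' | python3 steer.py
python3 -c "
from h import *
go([.5135,-.0468,.125],101.7)"
```

```text
clock: 42.85
tool_pos: [0.5682, 0.4039, 0.1639]
eef_rot: [-0.102, 0.995, -0.0, -0.001]
contact_force: [-0.4, -0.1, -0.6]
opening: 0.175
finger_force: 34.9
d [ 0.1451 -0.4302  0.0391] rz 0.000 | yaw 101.7 tool [0.5682 0.4039 0.1639] tilt [-0.06 -0.02] q [-0.46  0.9  -0.48  1.38  0.45  0.97  0.74] F [-0.4 -0.1 -0.6] t 42.85
```

```bash
echo '[0, 0.014, -0.043, 0, 0, 0, 0, 0, 0.029, -0.086, 0, 0, 0, 0, 0, 0.043, -0.129, 0, 0, 0, 0, 0, 0.058, -0.172, 0, 0, 0, 0, 0, 0.072, -0.215, 0, 0, 0, 0, 0, 0.087, -0.258, 0, 0, 0, 0, 0, 0.101, -0.301, 0, 0, 0, 0, 0, 0.116, -0.344, 0, 0, 0, 0, 0, 0.13, -0.387, 0, 0, 0, 0, 0, 0.145, -0.43, 0, 0, 0, 0]' | python3 steer.py
echo '[0, 0, 0, 0, 0, 0, 0, 0, 0, 0, 0, 0, 0, 0, 0, 0, 0, 0, 0, 0, 0]' | python3 steer.py
python3 -c "
from h import *
go([.5135,-.0468,.125],101.7)"
```

```text
clock: 43.85
tool_pos: [0.5133, -0.0478, 0.1646]
eef_rot: [-0.1, 0.995, -0.0, 0.0]
contact_force: [1.1, -1.2, -0.8]
opening: 0.178
finger_force: 34.9
clock: 44.15
tool_pos: [0.514, -0.0443, 0.1647]
eef_rot: [-0.102, 0.995, 0.001, 0.001]
contact_force: [0.1, -0.8, -1.7]
opening: 0.181
finger_force: 34.9
d [ 0.0011 -0.0024  0.0397] rz -0.000 | yaw 101.7 tool [ 0.514  -0.0443  0.1647] tilt [0.06 0.08] q [ 0.31  0.7  -0.52  1.96  0.57  0.63  1.2 ] F [ 0.1 -0.8 -1.7] t 44.15
```

```bash
echo '[0, 0.001, -0.002, 0.02, 0, 0, 0, 0, 0.001, -0.002, 0.04, 0, 0, 0, 0, 0.001, -0.002, 0.05, 0, 0, 0, 0, 0.001, -0.002, 0.05, 0, 0, 0, 0, 0.001, -0.002, 0.05, 0, 0, 0]' | python3 steer.py
python3 -c "
from h import *
go([.5135,-.0468,.081],101.7)"
```

```text
clock: 44.65
tool_pos: [0.5134, -0.047, 0.1149]
eef_rot: [-0.103, 0.995, 0.0, 0.0]
contact_force: [-0.0, 0.4, -1.3]
opening: 0.177
finger_force: 34.9
d [-0.0001  0.0001  0.0339] rz 0.001 | yaw 101.8 tool [ 0.5134 -0.047   0.1149] tilt [0.03 0.03] q [ 0.27  0.78 -0.44  1.99  0.65  0.51  1.14] F [-0.   0.4 -1.3] t 44.65
```

```bash
echo '[0, 0, 0, 0.01, 0, 0, 0, 0, 0, 0, 0.016, 0, 0, 0, 0, 0, 0, 0.022, 0, 0, 0, 0, 0, 0, 0.028, 0, 0, 0, 0, 0, 0, 0.033, 0, 0, 0, 0, 0, 0, 0.033, 0, 0, 0]' | python3 steer.py
python3 -c "
from h import *
go([.5135,-.0468,.0685],101.7)"
```

```text
clock: 45.25
tool_pos: [0.5126, -0.0481, 0.0808]
eef_rot: [-0.102, 0.995, 0.0, -0.001]
contact_force: [0.1, -0.6, -2.2]
opening: 0.176
finger_force: 34.9
d [-0.0012  0.0011  0.0123] rz 0.000 | yaw 101.7 tool [ 0.5126 -0.0481  0.0808] tilt [-0.06  0.  ] q [ 0.23  0.83 -0.38  2.01  0.7   0.43  1.09] F [ 0.1 -0.6 -2.2] t 45.25
```

```bash
echo '[0, -0.0005, 0.0005, 0.004, 0, 0, 0, 0, -0.0005, 0.0005, 0.008, 0, 0, 0, 0, -0.0005, 0.0005, 0.011, 0, 0, 0, 0, -0.0005, 0.0005, 0.013, 0, 0, 0, 0, -0.0005, 0.0005, 0.013, 0, 0, 0]' | python3 steer.py
echo '[0, 0, 0, 0, 0, 0, 0.1, 0, 0, 0, 0, 0, 0, 0.24]' | python3 steer.py
```

```text
clock: 45.75
tool_pos: [0.5134, -0.0477, 0.0685]
eef_rot: [-0.102, 0.995, -0.0, 0.0]
contact_force: [-0.2, -1.4, 4.3]
opening: 0.178
finger_force: 34.9
clock: 45.95
tool_pos: [0.5137, -0.0469, 0.0688]
eef_rot: [0.02, 1.0, 0.001, 0.001]
contact_force: [-0.3, -0.1, 4.0]
opening: 0.18
finger_force: 34.9
```

```bash
echo '[0, 0, 0, 0.0005, 0, 0, 0.14, 0, 0, 0, 0.0005, 0, 0, 0.28, 0, 0, 0, 0.0005, 0, 0, 0.42, 0, 0, 0, 0.0005, 0, 0, 0.56, 0, 0, 0, 0.0005, 0, 0, 0.7, 0, 0, 0, 0.0005, 0, 0, 0.84, 0, 0, 0, 0.0005, 0, 0, 0.98, 0, 0, 0, 0.0005, 0, 0, 1.12, 0, 0, 0, 0.0005, 0, 0, 1.24, 0, 0, 0, 0.0005, 0, 0, 1.31]' | python3 steer.py
echo '[0, 0, 0, 0, 0, 0, 0, 0, 0, 0, 0, 0, 0, 0]' | python3 steer.py
echo '[0.55, 0, 0, 0, 0, 0, 0, 0.55, 0, 0, 0, 0, 0, 0, 0.55, 0, 0, 0, 0, 0, 0, 0.55, 0, 0, 0, 0, 0, 0, 0.55, 0, 0, 0, 0, 0, 0, 0.55, 0, 0, -0.03, 0, 0, 0, 0.55, 0, 0, -0.07, 0, 0, 0, 0.7, 0, 0, -0.12, 0, 0, 0, 0.7, 0, 0, -0.17, 0, 0, 0, 0.7, 0, 0, -0.21, 0, 0, 0]' | python3 steer.py
python3 -c "
from h import *
go([.51,.1,.3],11.7)"
```

```text
clock: 46.95
tool_pos: [0.5163, -0.0443, 0.0687]
eef_rot: [0.623, 0.782, 0.003, 0.001]
contact_force: [2.0, 5.7, 4.1]
opening: 0.177
finger_force: 34.9
clock: 47.15
tool_pos: [0.5161, -0.0443, 0.0687]
eef_rot: [0.622, 0.783, 0.003, 0.001]
contact_force: [1.0, 5.3, 4.7]
opening: 0.18
finger_force: 34.9
clock: 48.15
tool_pos: [0.5134, -0.0477, 0.2808]
eef_rot: [0.623, 0.782, 0.001, 0.001]
contact_force: [-0.0, -0.1, -0.9]
opening: 0.702
finger_force: 0.0
d [ 0.1447  0.0297 -0.0192] rz 0.021 | yaw 12.9 tool [ 0.5134 -0.0477  0.2808] tilt [ 0.11 -0.  ] q [ 0.05  0.49 -0.07  1.84  0.04  0.81  0.18] F [-0.  -0.1 -0.9] t 48.15
```

```bash
echo '[0.7, 0.03, 0.025, -0.018, 0, 0, 0.006, 1, 0.057, 0.051, -0.018, 0, 0, 0.006, 1, 0.057, 0.051, -0.018, 0, 0, 0.006, 1, 0.057, 0.051, -0.018, 0, 0, 0.006, 1, 0.057, 0.051, -0.018, 0, 0, 0.006]' | python3 steer.py
python3 - <<'E'
from h import *
go([.5505,.019,.2985],12.6)
c,im=shot("wrist","w12"); w1=cv2.imread("pics/w1.png")
S={"s++":[.5955,.0758],"s+-":[.6165,-.0255],"s--":[.5147,-.0466],"pk":[.4937,.0547]}
for n,p in S.items():
    q=proj(c,[[*p,.093 if n!="pk" else .07]])[0]; print(n,q.round(1))
    for hi in(125,140): bar(c,im,q,z=.096 if n!="pk" else .076,rad=25,lo=60,hi=hi)
print("w1 reference")
for n in("s++","s+-"):
    q=proj(c,[[*S[n],.093]])[0]
    for hi in(125,140): bar(c,w1,q,z=.096,rad=25,lo=60,hi=hi)
g=lambda p:p.max(2)[95:225:7,185:330:5]
for row in g(im): print(' '.join('%3d'%v for v in row))
E
```

```text
clock: 48.65
tool_pos: [0.5494, 0.018, 0.2954]
eef_rot: [0.626, 0.78, -0.001, -0.0]
contact_force: [0.7, -0.2, -0.1]
opening: 0.995
finger_force: 0.0
d [ 0.0007  0.0013 -0.0031] rz -0.002 | yaw 12.5 tool [0.5494 0.018  0.2954] tilt [-0.11 -0.07] q [-0.08  0.52 -0.06  1.72  0.04  0.9   0.06] F [ 0.7 -0.2 -0.1] t 48.65
s++ [304. 136.]
none
px [302.5 137.5] [45. 15.] world [0.5938 0.0733 0.096 ] len 0.0538 yaw 105.1
s+- [299.2 215.7]
px [296.  203.5] [21. 10.] world [ 0.6075 -0.0094  0.096 ] len 0.0286 yaw 104.8
px [297.  214.5] [43. 14.] world [ 0.6127 -0.0242  0.096 ] len 0.0599 yaw 104.8
s-- [220.6 214.7]
none
px [219.5 213.5] [43. 11.] world [ 0.5132 -0.0448  0.096 ] len 0.0598 yaw 100.5
pk [221.1 133.7]
none
px [220. 133.] [12. 42.] world [0.4928 0.0558 0.076 ] len 0.0537 yaw 12.5
w1 reference
px [305. 147.] [24.  6.] world [0.5997 0.0633 0.096 ] len 0.0292 yaw 105.3
px [301.  136.5] [45. 14.] world [0.5917 0.074  0.096 ] len 0.0536 yaw 105.1
none
px [296.  213.5] [43. 14.] world [ 0.6111 -0.0232  0.096 ] len 0.0598 yaw 104.8
232 133 156 137 137 135 138 134 134 135 137 133 135 138 
[... 1447 characters left out ...]
  98
235 235 158 125 235 206 201 199 198 200 208 240  94  65 164 158 129 129 203 239 213 202 196 200 211 237 138 107 122
235 235 159 237 195 246 232  91  59 248 250 209 235  78  72 128 126 220 212 196 249 229 126 140 247 178 240 177 174
234 235 229 102 246 247 131 137  67 194 211 247  59 248 124 116 181 240 195 248 249 178 138 136 134 250 253 239 173
233 234 238 253 247 246 134 134  73 197 196 197 200 187 102 105  95 251 249 249 249 158 140 137 204 197 252 185 174
233 234 156 234 246 246 138 134  73 200 200 200 152 167 105 106 103 242 249 248 249 152 141 136 207 198 199 187 170
233 233 157 138 248 247 127 134  81 199 198 202 180 106 104 105 104 178 242 249 248 118 142 135 208 200 180 108 171
```

All three fresh bars match the locked reference in position, yaw and height, and the pre-filter is in place. I hand in.

```bash
python3 -c "
from plant import r
print(r.finish_job())"
```

```text
the job is handed in; nothing more can be done
None
```

The job is handed in at about 49 s on the clock: both used cartridges stand in the drip tray, the pre-filter is seated in its pocket, and all three fresh cartridges are twisted to the stop, one in each socket; the hand-in returned no verdict.

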